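# Clear the offcut and hold the cutter guard's gate wide open

### The arm

A 7-joint arm with a two-finger parallel gripper is mounted at the origin on the work surface. World frame = base frame: x ahead of the robot, y to its left, z up, the work surface at z = 0. Lengths are in mm, angles in rad, forces in N, time in s.
With the tool pointing down it reaches from about 425 to 925 mm from the base axis. Payload 6.8 kg.
Tool frame: the origin (TCP) lies midway between the tips of the shut fingers; the grasp point (between the pads) lies 19 mm behind it (manip.tcp_to_grasp is the distance from the TCP to the grasp point, in mm); z points along the fingers, x is the direction in which the jaws open and shut, and the axes are right-handed (so a half turn about z gives the same grasp; the last joint's range is limited). The gripper opens to 88 mm and grips with 3 to 60 N. Pads are 20 mm wide; open, the fingers measure 115 mm over their backs; the gripper's body (75 mm by 178 mm) begins 61 mm behind the grasp point.
Start: joints at [1.032, 0.477, 0.022, 1.555, -0.011, 1.109, -0.083], TCP at [281.89, -613.34, 188.064] pointing down, gripper open.
Joint ranges: [-2.96, 2.96], [-0.34, 2.1], [-1.41, 1.46], [0.24, 2.44], [-1.37, 4.51], [0.17, 1.92], [-2.96, 2.96]. Speed limits (rad/s): [2.39, 2.39, 3.14, 3.14, 3.14, 3.14, 3.14].

### API

Orientations are given as a rotation vector (axis times angle).
In Python, from station import status, cams, close_job, manip gives the robot as it stands.
- The arm moves only by the shell command python3 -m creep 'ROWS'. ROWS is a JSON object of lists of equal length, an entry for each row: "travel": the shift along the tool's x, y, z in m, a list of three; "angular": the turn, a rotation vector about the tool's x, y, z in degrees, a list of three; "hand": the gripper command: -1 is shut, 1 is fully open, values between are in proportion. A call has 1 to 5 rows; each row is the pose to reach, as a shift and turn from the pose measured when the call began, along the tool's axes at that moment; what a row does not reach only later rows make up. A row lasts 1/12 s, in which the tool goes at most 41.7 mm and 7.16 degrees, less where a joint would pass 70% of its speed; a pose out of reach is approached as far as the arm can. A call with a gripper value outside its range is refused whole. The fingers move at their own pace and stop on an object; the grip force is fixed at half the most. Time passes only in rows, so rows that repeat a pose let the fingers close. It gives the time, the measured TCP pose, the force and the opening at its end, in the units of the state.
- status.state(): the state, without advancing time (a new reading comes with each control period).
- cams.snapshot(name): name is "side" or "top"; returns a dict with "image" (400x640x3 uint8, blue, green, red), "depth" (400x640 float32, mm along the optical axis (not along the pixel's ray), 0 where there is no reading), "fx", "fy", "cx", "cy" (pixels), "world_from_camera" (4x4, takes a point from camera to world coordinates). Camera axes: x right, y down, z forward; pixel columns grow to the right and rows downward; lengths in mm; the calibration is good to about 2 mm. A picture is of the moment at which its call begins.
- close_job(): hands the job in, once; it reports no verdict.
The state is a dict: "time": time; "q": joint angles; "joint_vel": joint speeds; "tau": joint torques, N m; "tool_pos": TCP position; "tool_rot": TCP orientation; "ft_force": force on the tool from outside, world axes, zero at the start; "torque": the same for the moment, N m; "finger_gap": finger opening in mm.
Only numpy, scipy, OpenCV 4.12 (cv2) and the standard library are available. Lean on these libraries where they do the work, as an engineer would, in place of code of your own. Each camera call takes 0.05 s, during which the arm holds its last target.

### The job

Clear the square steel offcut out of the way of the cutter guard's gate: lay it flat, centred and lengthwise along the narrow raised bar rest, and let it go. Then squeeze both sides of the guard's two catches together between the fingers, fully home, first the catch with the round pins and after it the one with the flat tabs, pull the gate open by its upright handle post past its detent, and hold it wide open, about 75 degrees or more. Finish while still gripping the post, holding the gate there: do not let go; leave the other things on the bench where they are.

Things in the scene. Friction and masses are not known exactly. Their poses are not given: they have to be found in the camera images.
- offcut_center (a point): Centre of a square steel tube offcut, 110 mm long (its x axis), 30 by 30 mm, about 0.3 kg, lying on the bench in the way of the gate's swing. z up.
- rest_top (a point): Middle of the top of the bar rest: a fixed narrow level steel bar 120 mm long (its x axis), 20 mm wide, 10 mm thick, on a post, its top 80 mm above the bench; base plate 100 by 80 by 10 mm.
- guard: Low grey sheet-metal guard pen, 272 mm wide, 240 deep, 135 tall, fixed round a small disc cutter. Origin on the bench, mid gate opening; y along the closed gate, x to the inside (the gate opens to -x). Its header (x 12 to 58 mm, top at 135 mm) carries the two catches just behind the gate's top edge.
- gate_hinge (a point): Point on the gate's upright hinge axis, level with the gate's top edge (125 mm above the bench), at y = +115 mm of the guard. Axes parallel to the guard's.
- gate (a joint): Gate angle, rad: 0 closed, growing as it swings out to the guard's -x side (clockwise from above), stop at 1.7. Barred steel panel 222 mm wide, 30 to 125 mm above the bench. A light spring (0.25 N m/rad) closes it; a sprung detent at about 0.6 to 0.85 takes some 3 to 4 N more at the handle; let go beyond it, the gate falls back to rest on the detent.
- handle_grip (a point): Grip point on the gate's handle: an upright round steel post 16 mm in diameter, on a bracket 55 mm in front of the gate and 220 mm from the hinge axis along the gate. The point is on the post's axis 165 mm above the bench, 25 mm below the post's top and 60 mm above the bracket. Moves and turns with the gate.
- gate_handle: The handle post with its bracket, carried by the gate; origin on the hinge axis at bench height, y along the gate away from its free end, -x out of its front.
- round_grip (a point): Squeeze catch on the guard's header: two upright round pins, 12 mm thick, stand on the -y and +y sides of this point, outer faces 50 mm apart. The point is midway between them, tops 16 mm above it, base plate 25 mm below it; axes as the guard's. Each slides 12 mm inward against 2.5 N friction and stays there (26 mm over both when fully in). The two catches sit 110 mm apart, in either order.
- flat_grip (a point): Squeeze catch on the guard's header: two upright flat tabs, 26 by 8 mm in plan, stand on the -y and +y sides of this point, outer faces 50 mm apart. The point is midway between them, tops 16 mm above it, base plate 25 mm below it; axes as the guard's. Each slides 12 mm inward against 2.5 N friction and stays there (26 mm over both when fully in). The two catches sit 110 mm apart, in either order.
- round_a (a joint): Inward travel of the round pin on the -y side of the round catch, 0 (latched) to 0.012 m (fully in); the catch's hooks clear the gate when both have moved 0.008 m or more. Stays where it is pushed.
- round_tab_a: The round pin on the -y side of the round catch; origin at the foot of the catch's middle, moved by its travel.
- round_b (a joint): Inward travel of the round pin on the +y side of the round catch, 0 (latched) to 0.012 m (fully in); the catch's hooks clear the gate when both have moved 0.008 m or more. Stays where it is pushed.
- round_tab_b: The round pin on the +y side of the round catch; origin at the foot of the catch's middle, moved by its travel.
- flat_a (a joint): Inward travel of the flat tab on the -y side of the flat catch, 0 (latched) to 0.012 m (fully in); the catch's hooks clear the gate when both have moved 0.008 m or more. Stays where it is pushed.
- flat_tab_a: The flat tab on the -y side of the flat catch; origin at the foot of the catch's middle, moved by its travel.
- flat_b (a joint): Inward travel of the flat tab on the +y side of the flat catch, 0 (latched) to 0.012 m (fully in); the catch's hooks clear the gate when both have moved 0.008 m or more. Stays where it is pushed.
- flat_tab_b: The flat tab on the +y side of the flat catch; origin at the foot of the catch's middle, moved by its travel.
- tape: Bystander, leave alone: roll of paper tape, 100 mm across, 24 mm high; origin under it.
- timber: Bystander, leave alone: timber block 100 by 45 by 30 mm; origin under it.
- wrench: Bystander, leave alone: wrench, lying; origin under it.
- spray: Bystander, leave alone: spray can 66 mm across, 190 mm tall; origin under it.
- oil: Bystander, leave alone: oil bottle 70 mm across, 170 mm tall; origin under it.
- screwdriver: Bystander, leave alone: screwdriver, lying; origin under it.
- weight: Bystander, leave alone: round steel weight with a stem, 52 mm across, 50 mm tall; origin under it.

How it is judged (in metres and radians):
On the way, in this order (a step that is already met when the one before it is completed fails the run):
1. the offcut lies along the bar rest and has been let go (z of offcut_center in the frame of rest_top between 0.01 and 0.02 m and x of offcut_center in the frame of rest_top between -0.03 and 0.03 m and y of offcut_center in the frame of rest_top between -0.012 and 0.012 m and angle between the x axis of offcut_center and the x axis of rest_top, either way round below 0.3 rad and distance between the grasp point and offcut_center above 0.05 m), for 0.2 s.
2. both round pins are squeezed fully in between the fingers, the flat catch still latched (value of joint each of round_a, round_b above 0.008 m and contact force between the fingers and round_tab_a above 0.5 N and contact force between the fingers and round_tab_b above 0.5 N and value of joint each of flat_a, flat_b below 0.004 m), for 0.1 s.
3. both flat tabs are squeezed fully in between the fingers (value of joint each of flat_a, flat_b above 0.008 m and contact force between the fingers and flat_tab_a above 0.5 N and contact force between the fingers and flat_tab_b above 0.5 N), for 0.1 s.
4. the gate is past its detent, drawn by its handle post (value of joint gate above 0.95 rad and contact force between the fingers and gate_handle above 0.5 N), for 0.1 s.
At the end, for the whole second after the job is handed in: The fingers hold the gate still by its handle post at 1.15 rad (66 deg) or more; all four catch sides are in by 7 mm or more; the offcut lies level along the rest: centre within 12 mm of its middle line, 30 mm of its middle, length within 0.3 rad of it (value of joint gate above 1.15 rad and velocity of joint gate between -0.1 and 0.1 rad/s and contact force between the fingers and gate_handle above 0.5 N and value of joint each of round_a, round_b, flat_a, flat_b above 0.007 m and z of offcut_center in the frame of rest_top between 0.01 and 0.02 m and x of offcut_center in the frame of rest_top between -0.03 and 0.03 m and y of offcut_center in the frame of rest_top between -0.012 and 0.012 m and angle between the x axis of offcut_center and the x axis of rest_top, either way round below 0.3 rad); the arm keeps its last pose, push and grip.
It fails at once if the flat catch is squeezed before the round one (value of joint any of flat_a, flat_b above 0.006 m and value of joint any of round_a, round_b below 0.006 m).
It fails at once if a bystander is pushed away or knocked over (distance of any of tape, timber, wrench, spray, oil, screwdriver, weight from where it was at the start of the episode above 0.03 m or angle between any of spray, oil, weight's own z axis and vertical above 0.6 rad).
It also fails if it takes over 72 s, if anything falls off the work surface, if the arm or the gripper's body presses on something with over 40 N, if the wrist force passes 120 N, or if a joint passes its speed limit or range.

## Working session

There is one attempt and no reset: what is moved stays moved. The work goes in short steps, Python scripts to look and compute and a shell command to move; the robot and the scene stay as the last step left them, time stands still between calls to the robot, and variables do not carry over. Pictures are saved under pics/ and viewed, and the job is handed in when it is done.

```bash
ls; mkdir -p pics; python3 - <<'E'
from station import status,cams,manip
import cv2,numpy as np
print(status.state(), manip.tcp_to_grasp)
for n in("side","top"):
    s=cams.snapshot(n); cv2.imwrite(f"pics/{n}0.png",s["image"]); np.savez(f"{n}0.npz",**s)
    print(n,s["fx"],s["fy"],s["cx"],s["cy"],np.round(s["world_from_camera"],3).tolist())
E
```

```text
pics
{'time': 0.0, 'q': array([ 1.03190271,  0.47778503,  0.0223548 ,  1.55638296, -0.01149266,
        1.10930888, -0.08311716]), 'joint_vel': array([-0.00101698,  0.00019793, -0.00090704, -0.00035962, -0.00032763,
        0.00176002,  0.00135479]), 'tau': array([ 3.25322098e-04, -5.82840228e+01,  1.53422490e+00, -2.72616684e+01,
       -5.44042618e-02,  1.68537424e-02,  1.49901252e-04]), 'tool_pos': array([ 281.58351821, -612.76512959,  187.1211013 ]), 'tool_rot': array([-2.64420876e+00,  1.69486897e+00,  2.43465484e-03]), 'ft_force': array([0.48672121, 0.01401013, 0.11301507]), 'torque': array([ 0.05208784, -0.03353023,  0.00517028]), 'finger_gap': 87.99774987241635} 18.700000000000003
side 428.4829971019679 428.4829971019679 322.95902684317514 209.2126241800022 [[0.994, -0.063, 0.084, 436.163], [-0.104, -0.715, 0.692, -729.627], [0.016, -0.697, -0.717, 898.932], [0.0, 0.0, 0.0, 1.0]]
top 431.0569706162084 431.0569706162084 326.8704461959029 194.02783902171018 [[-0.018, -0.989, 0.148, 324.582], [-1.0, 0.018, -0.004, 41.917], [0.001, -0.148, -0.989, 1483.233], [0.0, 0.0, 0.0, 1.0]]
```

View pics/side0.png

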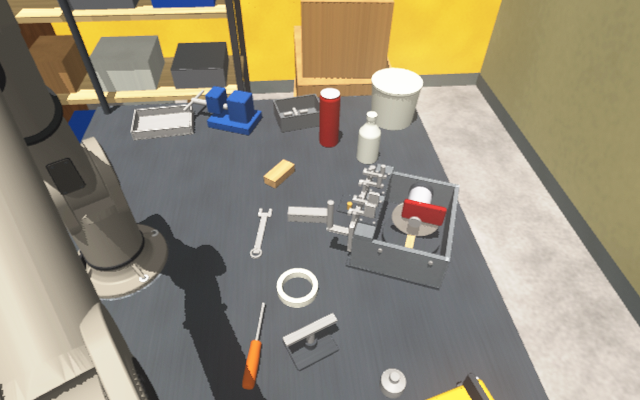

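View pics/top0.png

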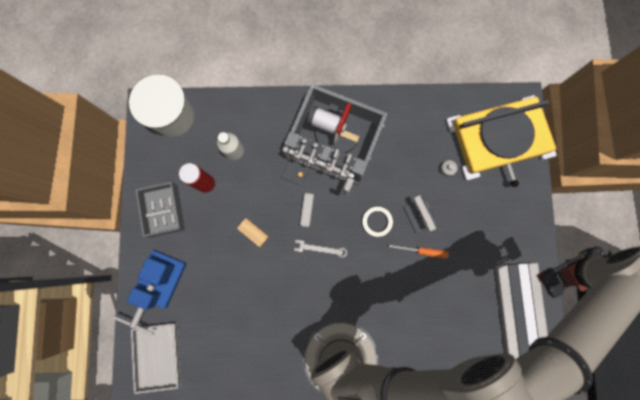

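The top view shows the guard (about 335,135) with its gate facing the robot. The offcut is at (307,210), the bar rest at (422,213) and the tape at (378,221). I'll zoom in and build metric maps.

```bash
cat > h.py <<'E'
import numpy as np,cv2
def cloud(s):
    d=s["depth"]; v,u=np.mgrid[0:400,0:640]
    p=np.stack([(u-s["cx"])/s["fx"]*d,(v-s["cy"])/s["fy"]*d,d],-1)
    T=s["world_from_camera"]; w=p@T[:3,:3].T+T[:3,3]; w[d<=0]=np.nan
    return w
def crop(img,u0,v0,u1,v1,k,fn):
    cv2.imwrite(fn,cv2.resize(img[v0:v1,u0:u1],None,fx=k,fy=k,interpolation=cv2.INTER_CUBIC))
E
python3 - <<'E'
from h import *
S=np.load("side0.npz");T=np.load("top0.npz")
crop(S["image"],270,150,470,290,4,"pics/s1.png"); crop(T["image"],270,80,450,240,3.7,"pics/t1.png") if 0 else crop(T["image"],270,80,450,240,4-0.3,"pics/t1.png")
for n,s in(("side",S),("top",T)):
    w=cloud(s)
    print(n,[np.round(np.nanmedian(w[..., 2][a]),1) for a in (slice(230,260),)])
    # elongated things: rest top bars, offcut
    def blob(name,x0,x1,y0,y1,z0,z1):
        m=(w[...,0]>x0)&(w[...,0]<x1)&(w[...,1]>y0)&(w[...,1]<y1)&(w[...,2]>z0)&(w[...,2]<z1)
        p=w[m]; 
        if len(p)<5: print(name,len(p));return
        r=cv2.minAreaRect(p[:,:2].astype(np.float32)); print(name,len(p),r,np.median(p[:,2]),)
    if n=="top":
        for u,v in((307,210),(422,213),(378,207),(425,205),(345,187)): print((u,v),np.round(w[v,u]))
    else:
        for u,v in((305,213),(310,330),(330,205),(351,205)): print((u,v),np.round(w[v,u]))
    np.save(n+"w.npy",w)
E
```

```text
side [np.float64(1.9)]
(305, 213) [486.  97.  31.]
(310, 330) [ 469. -288.   81.]
(330, 205) [537. -31. 187.]
(351, 205) [619. 116.  32.]
top [np.float64(-1.9)]
(307, 210) [489. 105.  32.]
(422, 213) [ 467. -274.   78.]
(378, 207) [ 498. -139.    5.]
(425, 205) [ 501. -301.    8.]
(345, 187) [539. -18. 190.]
```

View pics/s1.png

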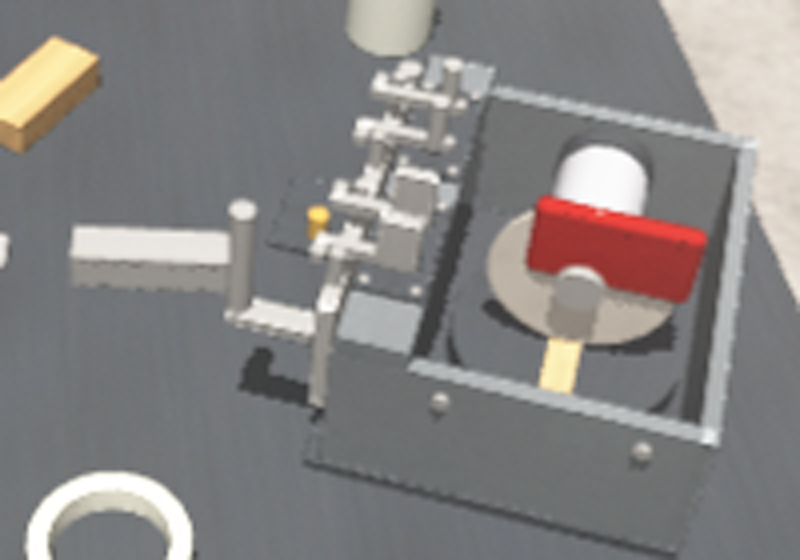

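View pics/t1.png

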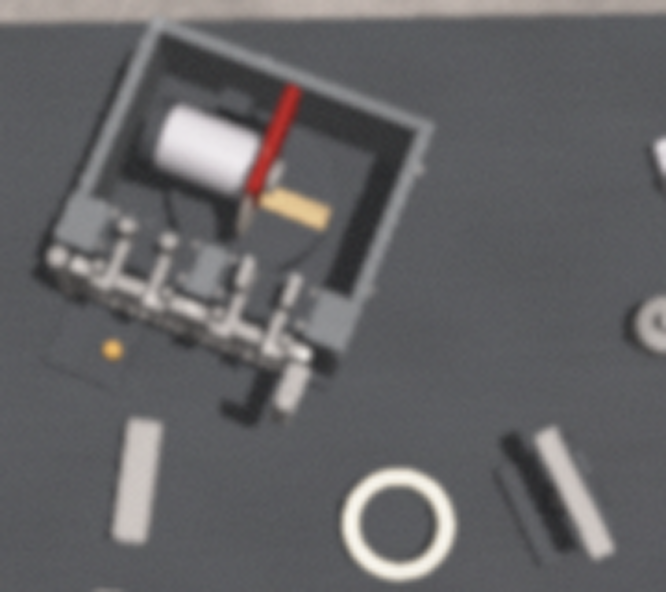

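```bash
python3 - <<'E'
from h import *
for n in("side","top"):
    w=np.load(n+"w.npy")
    def blob(name,x0,x1,y0,y1,z0,z1):
        m=(w[...,0]>x0)&(w[...,0]<x1)&(w[...,1]>y0)&(w[...,1]<y1)&(w[...,2]>z0)&(w[...,2]<z1)
        p=w[m]
        if len(p)<5: print(n,name,len(p));return
        r=cv2.minAreaRect(p[:,:2].astype(np.float32)); c=np.mean(p,0);e,V=np.linalg.eigh(np.cov(p[:,:2].T))
        print(n,name,len(p),np.round(r[0]),np.round(r[1]),round(r[2],1),"mean",np.round(c,1),"ax deg",round(np.degrees(np.arctan2(V[1,1],V[0,1])),1))
    blob("offcut",400,560,50,160,25,38)
    blob("rest",400,540,-380,-190,72,88)
    blob("post",500,580,-70,20,165,200)
    blob("guardtop",500,900,-150,300,128,142)
    blob("catchtops",500,800,-150,250,155,200)
E
```

```text
side offcut 356 [491. 104.] [ 37. 110.] 81.9 mean [491.3 102.6  30.2] ax deg 172.0
side rest 588 [ 468. -285.] [120.  21.] 22.9 mean [ 466.6 -286.4   79.7] ax deg -156.9
side post 69 [538. -26.] [15. 14.] 58.5 mean [537.1 -28.3 182.1] ax deg -174.5
side guardtop 1262 [701.   1.] [270. 239.] 50.1 mean [684.9   8.2 135.8] ax deg -135.6
side catchtops 548 [661. -25.] [216. 185.] 36.0 mean [663.6  -3.6 168.9] ax deg -173.7
top offcut 258 [490. 107.] [ 30. 110.] 81.7 mean [491.  106.9  29.8] ax deg 172.0
top rest 233 [ 466. -281.] [119.  22.] 22.9 mean [ 465.5 -280.4   78.5] ax deg -157.4
top post 26 [535. -21.] [15. 13.] 1.5 mean [534.7 -21.5 187.4] ax deg -179.0
top guardtop 1138 [700.  16.] [285. 233.] 53.1 mean [672.1  39.8 135.6] ax deg 59.6
top catchtops 207 [662. -24.] [212. 188.] 37.6 mean [679.6   3.7 170. ] ax deg 180.0
```

```bash
python3 - <<'E'
from h import *
T={n:np.load(n+"0.npz") for n in("side","top")}
def blob(n,name,x0,x1,y0,y1,z0,z1):
    w=np.load(n+"w.npy")
    m=(w[...,0]>x0)&(w[...,0]<x1)&(w[...,1]>y0)&(w[...,1]<y1)&(w[...,2]>z0)&(w[...,2]<z1)
    k,lab,st,ce=cv2.connectedComponentsWithStats(m.astype(np.uint8),connectivity=8)
    for i in range(1,k):
        p=w[lab==i]
        if len(p)<4: continue
        r=cv2.minAreaRect(p[:,:2].astype(np.float32))
        print(n,name,len(p),"px",np.round(ce[i]),"rect",np.round(r[0],1),np.round(r[1],1),round(r[2],1),"z",np.round([p[:,2].min(),p[:,2].max()],1))
for n in T:
    blob(n,"rest",400,540,-380,-190,77,84)
    blob(n,"tops",560,760,-120,180,172,200)
    blob(n,"tops165",560,760,-120,180,160,200)
    blob(n,"post",500,580,-70,20,184,200)
    blob(n,"can",560,800,180,500,60,230)
    blob(n,"yellow",500,640,80,200,5,60)
E
```

```text
side rest 521 px [309. 329.] rect [ 467.8 -284.8] [119.9  21.2] 22.9 z [77.  83.9]
side tops 22 px [382. 167.] rect [689.6 104.7] [13.8 10.3] 79.0 z [172.6 184. ]
side tops 23 px [379. 176.] rect [674.3  69.6] [ 9.8 12. ] 7.0 z [173.2 183.6]
side tops 54 px [373. 195.] rect [647.7   4.1] [10.4 25.8] 59.4 z [172.1 183.5]
side tops 59 px [370. 206.] rect [631.2 -34.2] [10.  25.7] 67.2 z [172.3 185.8]
side tops165 76 px [380. 173.] rect [683.2  87.8] [51.7 11.8] 67.4 z [160.1 184. ]
side tops165 91 px [373. 196.] rect [647.7   4.1] [10.4 25.8] 59.4 z [160.1 183.5]
side tops165 10 px [407. 200.] rect [732.3  -5.5] [ 7.2 14.5] 63.1 z [160.3 163.2]
side tops165 4 px [414. 202.] rect [746.8 -11.6] [8.1 1.5] 6.8 z [160.2 163.2]
side tops165 97 px [369. 208.] rect [631.  -34.8] [10.7 25.9] 68.5 z [160.1 185.8]
side tops165 4 px [417. 203.] rect [753.9 -17.9] [5.7 2.4] 55.8 z [160.8 163.3]
side post 35 px [330. 203.] rect [538.2 -25.6] [13.9 15.4] 30.6 z [184.8 194.1]
side can 830 px [329. 110.] rect [590.5 452.1] [63.7 65.5] 39.1 z [ 60.3 194. ]
side can 628 px [369. 133.] rect [707.2 345.9] 
[... 1145 characters left out ...]
.6]
top can 544 px [194. 176.] rect [591. 457.] [63.5 61.6] 88.5 z [ 60.1 196.6]
top yellow 9 px [312. 167.] rect [638.5  87.5] [15.9  6.4] 59.5 z [32.7 39.8]
top yellow 8 px [287. 170.] rect [633.6 175.8] [11.7  6.2] 80.9 z [ 5.1 11. ]
top yellow 141 px [297. 175.] rect [616.4 139.6] [55.5 62.2] 66.4 z [ 5.  32.6]
top yellow 16 px [286. 176.] rect [611.3 177.6] [ 7.3 26.6] 90.0 z [ 5.  14.5]
top yellow 5 px [282. 177.] rect [608.5 189.9] [7.4 3.7] 1.0 z [5.1 9.7]
top yellow 5 px [306. 185.] rect [577.3 106.5] [ 3.6 10.6] 89.3 z [5.4 8.6]
top yellow 4 px [313. 192.] rect [552.8  83.5] [12.7  2. ] 32.5 z [5.1 7.6]
top yellow 117 px [308. 200.] rect [526.4 102.7] [31.2 49. ] 88.1 z [ 5.6 39.2]
```

```bash
cat > go.py <<'E'
import sys,numpy as np
from scipy.spatial.transform import Rotation as R
from station import status
def tgt(yaw): # tool down, jaw x at yaw
    a=np.radians(yaw); x=np.array([np.cos(a),np.sin(a),0]); z=np.array([0,0,-1.]); return R.from_matrix(np.stack([x,np.cross(z,x),z],1))
s=status.state(); Rc=R.from_rotvec(s["tool_rot"]); X=Rc.as_matrix()
print("t",round(s["time"],2),"pos",np.round(s["tool_pos"],1),"yaw",round(np.degrees(np.arctan2(X[1,0],X[0,0])),1),"F",np.round(s["ft_force"],1),"gap",round(s["finger_gap"],1),"q",np.round(s["q"],2))
a=[float(v) for v in sys.argv[1:]]
for i in range(0,len(a),4):
    d=Rc.inv().apply(np.array(a[i:i+3])-s["tool_pos"])/1000; w=(Rc.inv()*tgt(a[i+3])).as_rotvec(degrees=True)
    print("travel",np.round(d,4).tolist(),"ang",np.round(w,1).tolist())
E
python3 go.py 440 -300 240 -75 490.5 105.5 240 -98
python3 - <<'E'
from h import *
for n in("side","top"):
    w=np.load(n+"w.npy")
    # heights between gate and catches
    m=(w[...,0]>590)&(w[...,0]<700)&(w[...,1]>-80)&(w[...,1]<140)&(w[...,2]>138)
    p=w[m]; g=(p[:,:2]-[659.7,37.7]); c,s_=.9225,.386
    gx=g@[c,-s_]+35; gy=g@[s_,c]
    for a in range(-110,115,10):
        q=(gy>=a)&(gy<a+10)
        print(n,a,[ (int(b),int(p[q&(gx>=b)&(gx<b+10),2].max())) for b in range(-10,60,10) if (q&(gx>=b)&(gx<b+10)).any()])
    m=(w[...,0]>380)&(w[...,0]<500)&(w[...,1]>170)&(w[...,1]<330)&(w[...,2]>20)&(w[...,2]<40)
    print("timber",cv2.minAreaRect(w[m][:,:2].astype(np.float32)))
E
```

```text
t 0.1 pos [ 281.6 -612.8  187.2] yaw -65.3 F [ 0.   0.1 -0.7] gap 87.9 q [ 1.03  0.48  0.02  1.56 -0.01  1.11 -0.08]
travel [-0.2182, -0.2745, -0.0525] ang [0.0, 0.1, 9.7]
travel [-0.5655, -0.4898, -0.0519] ang [0.0, 0.1, 32.7]
side -110 []
side -100 [(-10, 149), (0, 146), (10, 143), (20, 144), (30, 143), (40, 143), (50, 143)]
side -90 [(-10, 153), (0, 153), (10, 151), (20, 178), (30, 185), (40, 176), (50, 143)]
side -80 [(-10, 150), (0, 151), (10, 150), (20, 182), (30, 183), (40, 183), (50, 142)]
side -70 [(-10, 148), (10, 141), (40, 142), (50, 141)]
side -60 [(10, 143), (40, 140), (50, 141)]
side -50 [(-10, 151), (0, 152), (10, 151), (20, 150), (30, 176), (40, 182), (50, 141)]
side -40 [(-10, 151), (0, 151), (10, 152), (20, 181), (30, 183), (40, 183), (50, 142)]
side -30 [(-10, 155), (0, 153), (10, 141), (20, 178), (50, 144)]
side -20 [(-10, 150), (0, 152), (10, 142), (20, 138), (40, 142), (50, 143)]
side -10 []
side 0 [(10, 138), (50, 139)]
side 10 [(-10, 143), (0, 151), (10, 143), (20, 144), (30, 143), (40, 143), (50, 143)]
side 20 [(-10, 152), (0, 154), (10, 149), (20, 143), (30
[... 1554 characters left out ...]
49), (10, 142), (20, 142), (30, 141), (40, 140), (50, 142)]
top 30 [(-10, 149), (0, 150), (10, 150), (20, 184), (30, 183), (40, 149), (50, 139)]
top 40 [(-10, 146), (0, 148), (10, 150), (20, 170), (30, 184), (40, 141), (50, 141)]
top 50 [(10, 143), (20, 143), (30, 144), (40, 145), (50, 140)]
top 60 [(10, 140), (20, 141), (30, 174), (40, 144), (50, 141)]
top 70 [(-10, 153), (0, 150), (10, 150), (20, 179), (30, 183), (40, 149)]
top 80 [(-10, 154), (0, 153), (10, 140), (20, 143), (30, 142)]
top 90 [(-10, 153), (0, 154), (10, 144), (20, 145), (30, 144), (40, 138)]
top 100 [(30, 139)]
top 110 []
timber ((416.4006042480469, 291.384765625), (99.91436767578125, 44.95954895019531), 50.17203140258789)
```

```bash
python3 -m creep '{"travel":[[-0.023,-0.029,-0.006],[-0.046,-0.058,-0.012],[-0.070,-0.088,-0.018],[-0.093,-0.117,-0.024],[-0.116,-0.146,-0.030]],"angular":[[0,0,1],[0,0,2],[0,0,3],[0,0,4],[0,0,5]],"hand":[1,1,1,1,1]}'; python3 go.py 440 -300 240 -75 490.5 105.5 240 -98
```

```text
time: 0.52
tool_pos: [366.1, -444.6, 217.2]
tool_rot: [-2.567, 1.81, 0.004]
ft_force: [-0.0, -0.1, 0.2]
finger_gap: 87.7
t 0.52 pos [ 366.1 -444.6  217.2] yaw -70.4 F [-0.  -0.1  0.2] gap 87.7 q [ 0.79  0.29 -0.02  1.76  0.01  1.09 -0.46]
travel [-0.1114, -0.1181, -0.0226] ang [0.0, 0.1, 4.6]
travel [-0.4764, -0.3019, -0.0219] ang [0.1, 0.1, 27.6]
```

```bash
python3 -m creep '{"travel":[[-0.028,-0.029,-0.006],[-0.056,-0.058,-0.011],[-0.084,-0.086,-0.016],[-0.117,-0.110,-0.020],[-0.155,-0.126,-0.022]],"angular":[[0,0,2],[0,0,4],[0,0,6],[0,0,9],[0,0,12]],"hand":[1,1,1,1,1]}'; python3 go.py 490.5 105.5 200 -98
```

```text
time: 0.93
tool_pos: [434.5, -254.2, 239.8]
tool_rot: [-2.362, 2.069, 0.002]
ft_force: [1.6, 0.1, -0.3]
finger_gap: 87.8
t 0.93 pos [ 434.5 -254.2  239.8] yaw -82.4 F [ 1.6  0.1 -0.3] gap 87.8 q [ 0.51  0.15 -0.12  1.89  0.02  1.11 -1.05]
travel [-0.3491, -0.1028, 0.0404] ang [0.0, 0.1, 15.6]
```

```bash
ls; python3 go.py
```

```text
go.py
h.py
pics
side0.npz
sidew.npy
top0.npz
topw.npy
t 0.93 pos [ 434.5 -254.2  239.8] yaw -82.4 F [ 1.6  0.1 -0.3] gap 87.8 q [ 0.51  0.15 -0.12  1.89  0.02  1.11 -1.05]
```

```bash
python3 -m creep '{"travel":[[-0.038,-0.011,0],[-0.076,-0.022,0],[-0.114,-0.034,0],[-0.152,-0.045,0],[-0.190,-0.056,0]],"angular":[[0,0,2],[0,0,4],[0,0,6],[0,0,8],[0,0,10]],"hand":[1,1,1,1,1]}'; python3 go.py 490.5 105.5 150 -98
```

```text
time: 1.35
tool_pos: [464.6, -56.6, 240.1]
tool_rot: [-2.171, 2.27, 0.002]
ft_force: [0.7, -0.3, 0.4]
finger_gap: 87.4
t 1.35 pos [464.6 -56.6 240.1] yaw -92.6 F [ 0.7 -0.3  0.4] gap 87.4 q [ 0.25  0.1  -0.28  1.95  0.03  1.1  -1.66]
travel [-0.163, -0.0187, 0.0903] ang [0.0, 0.1, 5.4]
```

```bash
python3 -m creep '{"travel":[[-0.036,-0.005,0.008],[-0.072,-0.010,0.026],[-0.108,-0.014,0.046],[-0.140,-0.017,0.068],[-0.163,-0.019,0.090]],"angular":[[0,0,2],[0,0,3],[0,0,4],[0,0,5],[0,0,5.4]],"hand":[1,1,1,1,1]}'; python3 go.py 490.5 105.5 70 -98
python3 - <<'E'
from h import *
from station import cams
for n in("side","top"):
    s=cams.snapshot(n); cv2.imwrite(f"pics/{n}2.png",s["image"]); np.savez(f"{n}2.npz",**s)
    crop(s["image"],*((260,160,400,260) if n=="side" else (250,150,390,250)),5,f"pics/{n}2c.png")
E
```

```text
time: 1.77
tool_pos: [490.8, 109.0, 149.6]
tool_rot: [-2.063, 2.367, 0.003]
ft_force: [0.5, 0.1, -0.6]
finger_gap: 87.8
t 1.77 pos [490.8 109.  149.6] yaw -97.8 F [ 0.5  0.1 -0.6] gap 87.8 q [-0.    0.27 -0.39  1.98  0.12  0.92 -2.17]
travel [0.0038, -0.0002, 0.0796] ang [-0.0, 0.2, 0.2]
```

View pics/side2c.png

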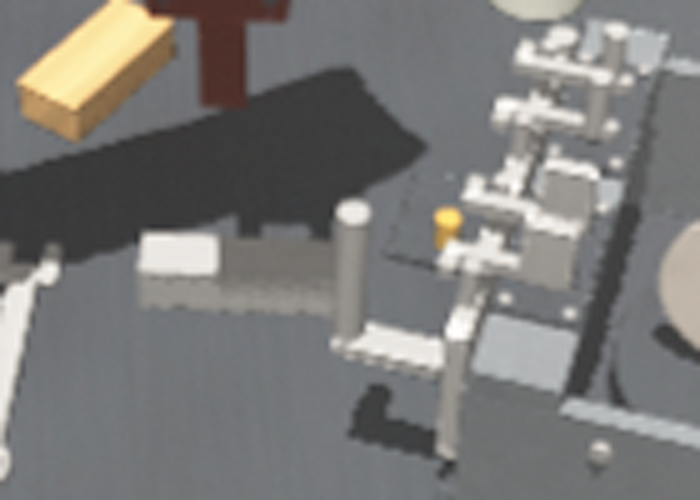

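View pics/top2c.png

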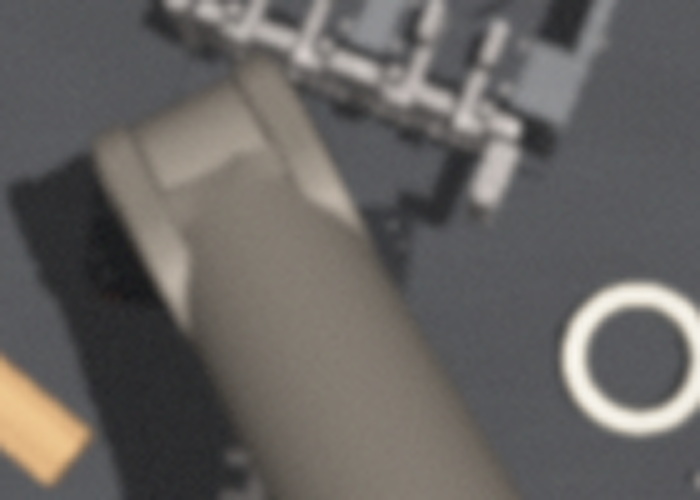

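```bash
python3 - <<'E'
from h import *
s=np.load("side2.npz"); w=cloud(s)
m=(w[...,0]>440)&(w[...,0]<540)&(w[...,1]>20)&(w[...,1]<200)&(w[...,2]>130)&(w[...,2]<200)
m[:, :290]=0;m[:,325:]=0
p=w[m]; print(len(p),p.min(0),p.max(0),np.median(p,0))
for v in range(150,184,3): print(v,np.round(w[v,298:313:3]).tolist())
E
```

```text
37 [473.01232696  53.86151211 185.37346225] [492.66036018  60.46815567 199.90158704] [482.90681327  56.54685607 192.41322809]
150 [[469.0, 27.0, 308.0], [476.0, 27.0, 308.0], [482.0, 26.0, 308.0], [489.0, 27.0, 307.0], [496.0, 26.0, 307.0]]
153 [[469.0, 22.0, 303.0], [476.0, 25.0, 300.0], [482.0, 19.0, 305.0], [489.0, 20.0, 304.0], [495.0, 17.0, 306.0]]
156 [[469.0, 24.0, 294.0], [475.0, 23.0, 294.0], [482.0, 24.0, 293.0], [489.0, 21.0, 294.0], [495.0, 23.0, 293.0]]
159 [[469.0, 30.0, 280.0], [475.0, 31.0, 279.0], [482.0, 29.0, 280.0], [489.0, 26.0, 282.0], [496.0, 27.0, 281.0]]
162 [[468.0, 31.0, 271.0], [475.0, 31.0, 270.0], [482.0, 29.0, 272.0], [489.0, 26.0, 273.0], [496.0, 27.0, 272.0]]
165 [[481.0, 344.0, -0.0], [476.0, 54.0, 242.0], [483.0, 52.0, 243.0], [490.0, 50.0, 244.0], [520.0, 338.0, 2.0]]
168 [[480.0, 328.0, 0.0], [476.0, 55.0, 232.0], [483.0, 53.0, 233.0], [490.0, 51.0, 234.0], [519.0, 323.0, 2.0]]
171 [[480.0, 313.0, 0.0], [476.0, 56.0, 222.0], [483.0, 55.0, 222.0], [490.0, 56.0, 221.0], [518.0, 309.0, 2.0]]
174 [[479.0, 298.0, 1.0], [476.0, 56.0, 212.0], [483.0, 56.0, 211.0], [490.0, 56.0, 211.0], [516.0, 294.0, 2.0]]
177 [[478.0, 285.0, -0.0], [476.0, 58.0, 201.0], [483.0, 57.0, 201.0], [490.0, 57.0, 200.0], [516.0, 284.0, -2.0]]
180 [[477.0, 272.0, -1.0], [476.0, 60.0, 188.0], [483.0, 57.0, 191.0], [490.0, 54.0, 193.0], [514.0, 267.0, 1.0]]
183 [[476.0, 261.0, -4.0], [485.0, 256.0, 0.0], [494.0, 251.0, 4.0], [504.0, 254.0, 0.0], [513.0, 256.0, -2.0]]
```

```bash
python3 - <<'E'
from h import *
s=np.load("side2.npz")
crop(s["image"],230,40,400,240,3.5-0.5,"pics/side2d.png")
d=s["depth"]; 
for v in range(160,215,3): print(v,[int(x) for x in d[v,292:320:2]])
E
```

```text
160 [972, 976, 975, 973, 975, 975, 972, 972, 974, 976, 974, 973, 972, 1410]
163 [980, 982, 982, 979, 978, 984, 982, 982, 981, 978, 972, 978, 980, 1396]
166 [1344, 1385, 1383, 1390, 1016, 1017, 1022, 1018, 1017, 1387, 1387, 1391, 1383, 1389]
169 [1345, 1374, 1374, 1373, 1025, 1026, 1025, 1028, 1030, 1377, 1379, 1376, 1380, 1375]
172 [1358, 1367, 1364, 1366, 1035, 1036, 1033, 1034, 1037, 1371, 1366, 1364, 1365, 1367]
175 [1353, 1359, 1355, 1354, 1044, 1041, 1039, 1041, 1042, 1355, 1359, 1357, 1351, 1358]
178 [1344, 1344, 1344, 1347, 1050, 1049, 1052, 1053, 1048, 1342, 1350, 1353, 1347, 1351]
181 [1336, 1331, 1336, 1332, 1060, 1060, 1058, 1061, 1057, 1332, 1335, 1340, 1341, 1332]
184 [1329, 1327, 1326, 1324, 1331, 1327, 1330, 1325, 1329, 1325, 1327, 1327, 1328, 1327]
187 [1318, 1315, 1317, 1318, 1309, 1318, 1315, 1318, 1314, 1313, 1317, 1322, 1316, 1317]
190 [1310, 1306, 1305, 1304, 1304, 1307, 1306, 1308, 1310, 1304, 1305, 1311, 1305, 1310]
193 [1299, 1294, 1296, 1297, 1296, 1296, 1298, 1299, 1300, 1298, 1300, 1296, 1301, 1293]
196 [1288, 1293, 1293, 1291, 1292, 1292, 1290, 1290, 1291, 1286, 1288, 1291, 1291, 1290]
199 [1281, 1281, 1279, 1275, 1278, 1277, 1284, 1282, 1285, 1281, 1282, 1280, 1285, 1281]
202 [1275, 1270, 1273, 1267, 1273, 1276, 1268, 1268, 1276, 1271, 1274, 1268, 1273, 1271]
205 [1263, 1266, 1263, 1260, 1261, 1263, 1262, 1263, 1266, 1264, 1262, 1266, 1262, 1266]
208 [1206, 1212, 1214, 1212, 1215, 1207, 1211, 1213, 1212, 1214, 1217, 1207, 1213, 1213]
211 [1198, 1201, 1199, 1204, 1201, 1203, 1205, 1202, 1203, 1205, 1205, 1205, 1203, 1203]
214 [1197, 1196, 1196, 1195, 1193, 1194, 1196, 1196, 1195, 1197, 1198, 1194, 1196, 1199]
```

View pics/side2d.png

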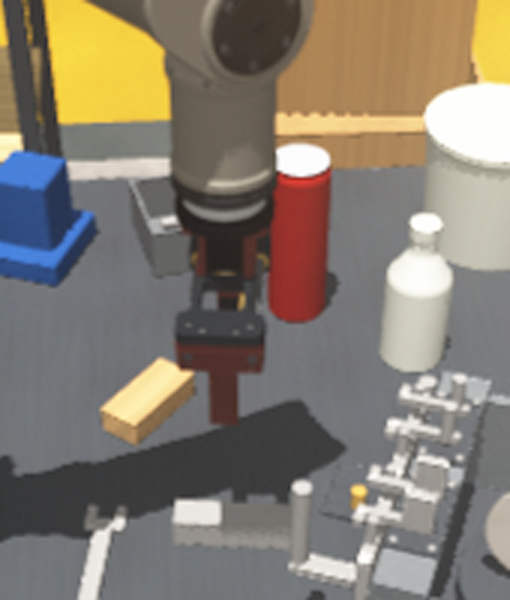

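```bash
python3 -m creep '{"travel":[[0.001,0,0.020],[0.002,0,0.040],[0.003,0,0.050],[0.004,0,0.050]],"angular":[[0,0,0],[0,0,0],[0,0,0],[0,0,0]],"hand":[1,1,1,1]}'; python3 go.py 490.5 105.5 70 -98
python3 - <<'E'
from h import *
from station import cams
for n in("side",):
    s=cams.snapshot(n); cv2.imwrite(f"pics/{n}3.png",s["image"]); np.savez(f"{n}3.npz",**s)
    crop(s["image"],240,130,400,250,5,f"pics/{n}3c.png")
    w=cloud(s)
    for v in range(160,212,3): print(v,np.round(w[v,299:312:4]).tolist())
E
```

```text
time: 2.2
tool_pos: [485.7, 104.1, 95.4]
tool_rot: [2.065, -2.359, -0.012]
ft_force: [-1.3, -0.2, -0.3]
finger_gap: 87.8
t 2.2 pos [485.7 104.1  95.4] yaw -97.6 F [-1.3 -0.2 -0.3] gap 87.8 q [-0.01  0.34 -0.38  2.03  0.16  0.81 -2.19]
travel [-0.002, -0.0048, 0.0254] ang [0.6, -0.0, 0.4]
160 [[486.0, 370.0, -1.0], [487.0, 149.0, 179.0], [497.0, 147.0, 180.0], [500.0, 56.0, 254.0]]
163 [[485.0, 351.0, 2.0], [486.0, 147.0, 171.0], [497.0, 145.0, 171.0], [500.0, 47.0, 252.0]]
166 [[471.0, 36.0, 254.0], [480.0, 35.0, 255.0], [489.0, 35.0, 253.0], [499.0, 34.0, 254.0]]
169 [[470.0, 28.0, 252.0], [479.0, 25.0, 254.0], [488.0, 24.0, 254.0], [498.0, 25.0, 253.0]]
172 [[469.0, 15.0, 255.0], [479.0, 18.0, 251.0], [488.0, 15.0, 253.0], [497.0, 14.0, 253.0]]
175 [[469.0, 21.0, 240.0], [479.0, 18.0, 242.0], [487.0, 13.0, 245.0], [497.0, 14.0, 244.0]]
178 [[469.0, 25.0, 227.0], [479.0, 25.0, 227.0], [488.0, 23.0, 227.0], [497.0, 21.0, 229.0]]
181 [[469.0, 25.0, 217.0], [479.0, 24.0, 217.0], [488.0, 22.0, 218.0], [498.0, 24.0, 216.0]]
184 [[470.0, 52.0, 184.0], [480.0, 47.0, 187.0], [490.0, 53.0, 1
[... 152 characters left out ...]
.0, 51.0, 163.0], [490.0, 54.0, 159.0], [513.0, 219.0, 3.0]]
193 [[469.0, 52.0, 153.0], [479.0, 53.0, 151.0], [490.0, 54.0, 149.0], [512.0, 208.0, 1.0]]
196 [[469.0, 52.0, 143.0], [479.0, 53.0, 140.0], [489.0, 53.0, 140.0], [511.0, 195.0, 1.0]]
199 [[474.0, 186.0, 0.0], [486.0, 184.0, 0.0], [498.0, 181.0, 3.0], [510.0, 183.0, -0.0]]
202 [[474.0, 175.0, -1.0], [485.0, 170.0, 2.0], [497.0, 169.0, 2.0], [509.0, 169.0, 2.0]]
205 [[473.0, 159.0, 1.0], [485.0, 161.0, -1.0], [496.0, 156.0, 3.0], [508.0, 158.0, 0.0]]
208 [[471.0, 119.0, 30.0], [482.0, 118.0, 30.0], [493.0, 116.0, 31.0], [505.0, 116.0, 30.0]]
211 [[470.0, 105.0, 33.0], [481.0, 103.0, 33.0], [492.0, 105.0, 30.0], [503.0, 102.0, 32.0]]
```

View pics/side3c.png

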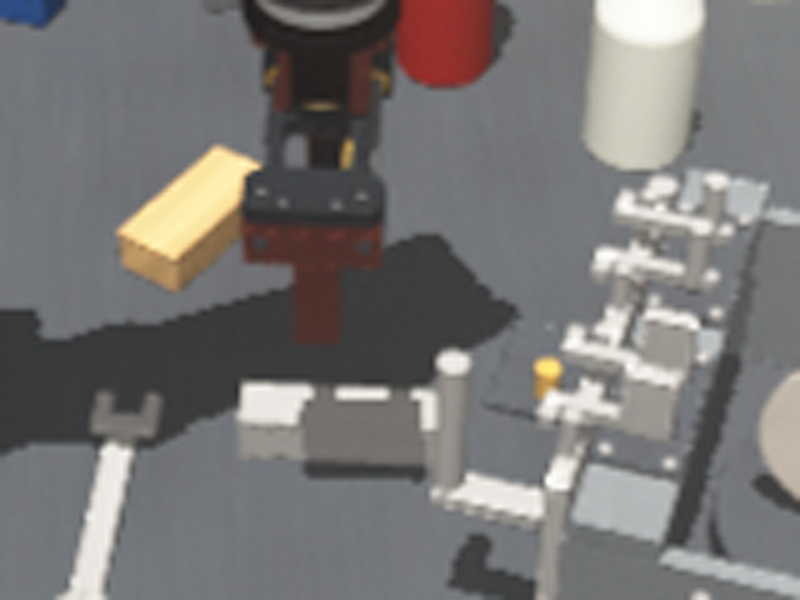

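```bash
python3 -m creep '{"travel":[[-0.002,-0.005,0.02],[-0.002,-0.005,0.045],[-0.002,-0.005,0.060],[-0.002,-0.005,0.060]],"angular":[[0.6,0,0.4],[0.6,0,0.4],[0.6,0,0.4],[0.6,0,0.4]],"hand":[1,1,1,1]}'; python3 go.py 490.5 105.5 10 -98
```

```text
time: 2.58
tool_pos: [490.5, 104.6, 35.5]
tool_rot: [2.059, -2.372, 0.001]
ft_force: [-0.0, 0.4, 0.4]
finger_gap: 88.1
t 2.58 pos [490.5 104.6  35.5] yaw -98.1 F [-0.   0.4  0.4] gap 88.1 q [-0.05  0.43 -0.35  2.07  0.23  0.68 -2.26]
travel [-0.0009, 0.0001, 0.0255] ang [0.0, -0.1, -0.1]
```

```bash
python3 -m creep '{"travel":[[0,0,0.012],[0,0,0.022],[0,0,0.027],[0,0,0.027]],"angular":[[0,0,0],[0,0,0],[0,0,0],[0,0,0]],"hand":[1,1,1,1]}'; python3 go.py 490.5 105.5 7 -98
python3 - <<'E'
from h import *
from station import cams
for n in("side",):
    s=cams.snapshot(n); cv2.imwrite(f"pics/{n}4.png",s["image"]); np.savez(f"{n}4.npz",**s)
    crop(s["image"],240,130,400,250,5,f"pics/{n}4c.png")
    w=cloud(s)
    for v in range(190,230,3): print(v,np.round(w[v,299:312:4]).tolist())
E
```

```text
time: 2.92
tool_pos: [490.4, 104.4, 8.5]
tool_rot: [2.058, -2.372, 0.001]
ft_force: [-0.0, -0.2, 0.7]
finger_gap: 87.7
t 2.92 pos [490.4 104.4   8.5] yaw -98.1 F [-0.  -0.2  0.7] gap 87.7 q [-0.07  0.48 -0.33  2.09  0.26  0.62 -2.29]
travel [-0.0011, 0.0001, 0.0015] ang [0.0, -0.1, -0.1]
190 [[469.0, 49.0, 166.0], [479.0, 46.0, 168.0], [496.0, 148.0, 71.0], [499.0, 44.0, 168.0]]
193 [[469.0, 35.0, 169.0], [478.0, 35.0, 168.0], [488.0, 36.0, 166.0], [498.0, 35.0, 166.0]]
196 [[468.0, 25.0, 168.0], [478.0, 27.0, 166.0], [488.0, 25.0, 166.0], [497.0, 23.0, 168.0]]
199 [[467.0, 16.0, 167.0], [477.0, 19.0, 163.0], [487.0, 14.0, 167.0], [496.0, 14.0, 167.0]]
202 [[467.0, 18.0, 154.0], [477.0, 18.0, 154.0], [487.0, 18.0, 153.0], [497.0, 17.0, 153.0]]
205 [[467.0, 28.0, 134.0], [nan, nan, nan], [487.0, 23.0, 137.0], [497.0, 25.0, 134.0]]
208 [[471.0, 115.0, 34.0], [477.0, 24.0, 126.0], [487.0, 26.0, 124.0], [497.0, 24.0, 124.0]]
211 [[470.0, 106.0, 31.0], [478.0, 49.0, 89.0], [489.0, 48.0, 89.0], [503.0, 102.0, 32.0]]
214 [[469.0, 94.0, 32.0], [478.0, 50.0, 77.0], [489.0, 52.0, 74.0], [503.0, 92.0, 31.0]]
217 [[469.0, 91.0, 22.0], [478.0, 54.0, 61.0], [489.0, 52.0, 63.0], [502.0, 87.0, 24.0]]
220 [[469.0, 94.0, 8.0], [478.0, 53.0, 51.0], [488.0, 51.0, 52.0], [502.0, 89.0, 9.0]]
223 [[468.0, 91.0, -2.0], [479.0, 88.0, 0.0], [491.0, 86.0, 1.0], [502.0, 86.0, -0.0]]
226 [[467.0, 76.0, 2.0], [479.0, 76.0, 1.0], [490.0, 76.0, 0.0], [501.0, 73.0, 2.0]]
229 [[467.0, 65.0, 1.0], [478.0, 64.0, 2.0], [489.0, 65.0, -0.0], [500.0, 65.0, -2.0]]
```

View pics/side4c.png

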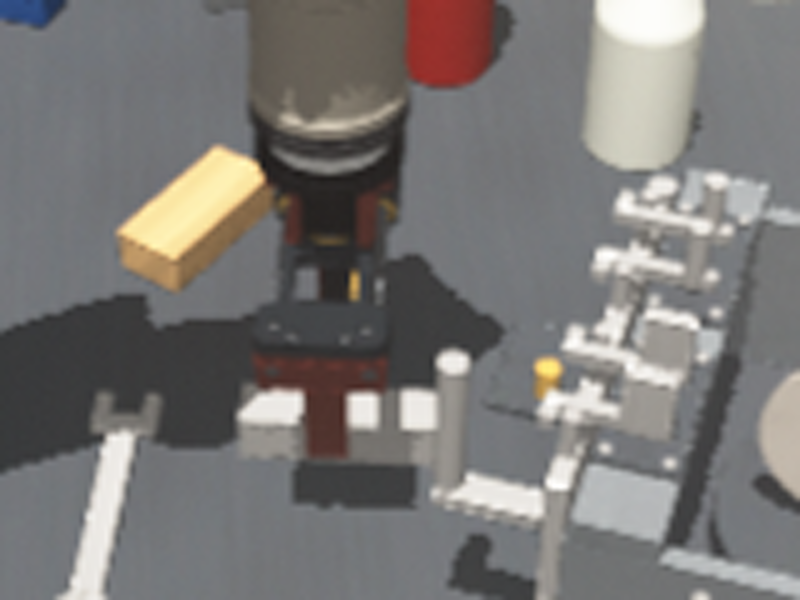

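```bash
python3 -m creep '{"travel":[[0,0,0],[0,0,0],[0,0,0],[0,0,0],[0,0,0]],"angular":[[0,0,0],[0,0,0],[0,0,0],[0,0,0],[0,0,0]],"hand":[0.2,0,-0.3,-1,-1]}'; python3 go.py 490.5 105.5 7 -98
```

```text
time: 3.38
tool_pos: [490.8, 104.6, 9.1]
tool_rot: [2.059, -2.372, 0.001]
ft_force: [-0.6, 0.4, 0.6]
finger_gap: 57.8
t 3.38 pos [490.8 104.6   9.1] yaw -98.1 F [-0.6  0.4  0.6] gap 57.8 q [-0.07  0.47 -0.33  2.09  0.26  0.62 -2.29]
travel [-0.0009, 0.0005, 0.0021] ang [-0.0, -0.1, -0.1]
```

```bash
python3 -m creep '{"travel":[[0,0,0],[0,0,0],[0,0,0],[0,0,0],[0,0,0]],"angular":[[0,0,0],[0,0,0],[0,0,0],[0,0,0],[0,0,0]],"hand":[-1,-1,-1,-1,-1]}'; python3 go.py 490.5 105.5 7 -98
```

```text
time: 3.8
tool_pos: [490.8, 104.6, 9.1]
tool_rot: [2.059, -2.372, 0.001]
ft_force: [0.0, -0.2, -0.2]
finger_gap: 25.0
t 3.8 pos [490.8 104.6   9.1] yaw -98.1 F [ 0.  -0.2 -0.2] gap 25.0 q [-0.07  0.47 -0.33  2.09  0.26  0.62 -2.29]
travel [-0.0008, 0.0004, 0.0021] ang [-0.0, -0.1, -0.1]
```

```bash
python3 - <<'E'
from h import *
from station import cams,status
st=status.state();print(st["finger_gap"],st["tool_pos"])
for n in("side","top"):
    s=cams.snapshot(n); cv2.imwrite(f"pics/{n}5.png",s["image"]); np.savez(f"{n}5.npz",**s)
s=np.load("side5.npz");crop(s["image"],260,150,360,240,8,"pics/side5c.png")
w=cloud(s)
for v in range(196,226,1): print(v,np.round(w[v,298:318:2]).astype(int).tolist()) if v%2==0 else 0
E
```

```text
25.038160720614595 [490.82126475 104.60745575   9.11647289]
196 [[466, 29, 165], [470, 25, 168], [475, 23, 170], [480, 24, 168], [485, 22, 170], [490, 24, 167], [495, 22, 169], [500, 24, 166], [504, 22, 168], [510, 23, 167]]
198 [[465, 21, 166], [470, 18, 168], [475, 20, 166], [480, 20, 166], [484, 17, 168], [489, 17, 167], [494, 17, 167], [499, 17, 167], [504, 15, 169], [509, 16, 167]]
200 [[465, 19, 160], [470, 18, 161], [475, 15, 163], [479, 16, 162], [484, 14, 164], [489, 15, 162], [494, 17, 160], [499, 13, 163], [504, 13, 163], [509, 17, 159]]
202 [[465, 21, 152], [470, 20, 153], [475, 21, 151], [480, 19, 153], [485, 20, 151], [489, 20, 151], [494, 17, 153], [499, 17, 152], [504, 15, 154], [509, 16, 152]]
204 [[465, 29, 137], [470, 27, 138], [475, 25, 139], [480, 25, 140], [485, 24, 140], [490, 25, 139], [495, 23, 140], [499, 21, 142], [505, 21, 141], [509, 20, 142]]
206 [[465, 26, 132], [470, 26, 132], [475, 27, 131], [480, 27, 130], [485, 25, 132], [489, 20, 136], [494, 21, 135], [499, 21, 135], [505, 22, 133], [509, 20, 135]]
208 [[468, 120, 29], [474, 118, 31], [478, 85, 64]
[... 635 characters left out ...]
], [483, 90, 26], [488, 91, 25], [494, 89, 26], [500, 91, 24], [505, 87, 27], [510, 86, 28], [516, 86, 28]]
218 [[466, 94, 16], [472, 94, 15], [477, 93, 16], [483, 90, 19], [488, 90, 18], [494, 91, 16], [499, 88, 19], [505, 87, 20], [511, 87, 19], [516, 84, 22]]
220 [[466, 94, 8], [471, 92, 9], [477, 92, 9], [483, 91, 9], [488, 93, 7], [494, 91, 8], [499, 88, 10], [505, 89, 9], [511, 88, 9], [516, 86, 11]]
222 [[466, 93, 0], [471, 93, 0], [477, 92, 0], [482, 92, 0], [488, 90, 1], [494, 88, 3], [499, 89, 1], [505, 88, 1], [511, 87, 2], [516, 82, 7]]
224 [[465, 84, 2], [471, 84, 2], [476, 84, 0], [482, 80, 5], [487, 81, 3], [493, 80, 3], [499, 82, 1], [504, 81, 1], [510, 79, 3], [516, 82, -1]]
```

View pics/side5c.png

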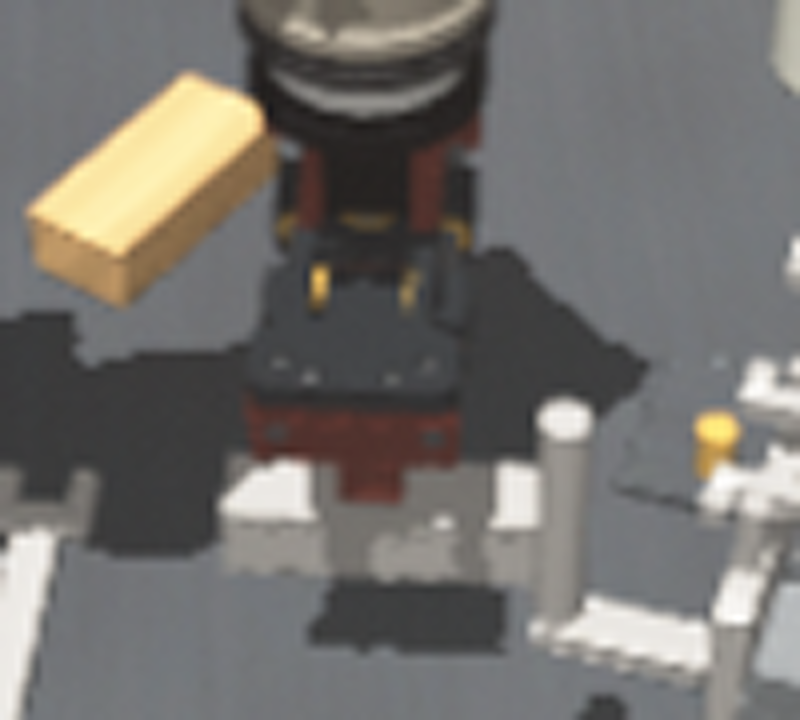

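```bash
python3 -m creep '{"travel":[[0,0,-0.002],[-0.001,0,-0.002],[-0.001,0,-0.002],[-0.001,0,-0.002],[-0.001,0,0]],"angular":[[0,0,0],[0,0,0],[0,0,0],[0,0,0],[0,0,0]],"hand":[0.6,0.6,0.6,0.6,0.6]}'; python3 go.py 490.5 105.5 -26 -98
```

```text
time: 4.32
tool_pos: [491.2, 105.7, 9.3]
tool_rot: [2.059, -2.373, 0.002]
ft_force: [-1.3, -0.6, -0.4]
finger_gap: 46.5
t 4.32 pos [491.2 105.7   9.3] yaw -98.1 F [-1.3 -0.6 -0.4] gap 46.5 q [-0.07  0.48 -0.33  2.08  0.26  0.62 -2.29]
travel [0.0003, 0.0007, 0.0353] ang [-0.0, -0.0, -0.1]
```

```bash
python3 -m creep '{"travel":[[0,0,0],[0,0,0],[0,0,0],[0,0,0.01],[0,0.001,0.020]],"angular":[[0,0,0],[0,0,0],[0,0,0],[0,0,0],[0,0,0]],"hand":[0.6,0.6,0.6,0.6,0.6]}'; python3 go.py 490.5 105.5 -26 -98
```

```text
time: 4.73
tool_pos: [491.0, 105.9, -11.0]
tool_rot: [-2.058, 2.372, -0.003]
ft_force: [0.3, -0.3, 0.0]
finger_gap: 69.8
t 4.73 pos [491.  105.9 -11. ] yaw -98.1 F [ 0.3 -0.3  0. ] gap 69.8 q [-0.08  0.51 -0.31  2.1   0.28  0.57 -2.31]
travel [0.0004, 0.0004, 0.015] ang [-0.1, -0.0, -0.1]
```

```bash
python3 -m creep '{"travel":[[0,0,0.006],[0,0,0.012],[0,0,0.015],[0,0,0.017]],"angular":[[0,0,0],[0,0,0],[0,0,0],[0,0,0]],"hand":[0.6,0.6,0.6,0.6]}'; python3 go.py 490.5 105.5 -30 -98
```

```text
time: 5.07
tool_pos: [490.5, 105.8, -28.9]
tool_rot: [-2.059, 2.372, -0.002]
ft_force: [0.0, 0.3, 0.3]
finger_gap: 70.3
t 5.07 pos [490.5 105.8 -28.9] yaw -98.1 F [0.  0.3 0.3] gap 70.3 q [-0.1   0.54 -0.3   2.1   0.3   0.54 -2.32]
travel [0.0003, -0.0001, 0.0011] ang [-0.1, -0.0, -0.1]
```

```bash
python3 - <<'E'
from h import *
from station import cams
for n in("side","top"):
    s=cams.snapshot(n); np.savez(f"{n}6.npz",**s)
s=np.load("side6.npz");crop(s["image"],260,180,360,255,8,"pics/side6c.png")
w=cloud(s)
for v in range(216,236,2): print(v,np.round(w[v,298:318:2]).astype(int).tolist()) 
E
```

```text
216 [[464, 28, 94], [469, 28, 94], [474, 27, 94], [479, 27, 94], [484, 25, 95], [489, 25, 94], [494, 23, 97], [500, 24, 95], [505, 22, 97], [510, 21, 97]]
218 [[466, 95, 15], [472, 92, 17], [476, 63, 47], [481, 61, 49], [486, 60, 50], [489, 27, 85], [494, 23, 89], [500, 23, 88], [505, 22, 89], [516, 86, 20]]
220 [[466, 94, 7], [471, 92, 9], [475, 61, 42], [481, 62, 40], [486, 62, 40], [492, 59, 43], [499, 89, 10], [505, 87, 11], [510, 83, 16], [516, 85, 12]]
222 [[466, 92, 1], [471, 94, -1], [475, 63, 32], [481, 61, 34], [486, 64, 30], [492, 61, 32], [499, 86, 4], [505, 87, 2], [511, 87, 2], [516, 85, 4]]
224 [[465, 85, 1], [471, 85, 0], [475, 65, 22], [481, 64, 22], [486, 63, 23], [492, 62, 23], [499, 82, 1], [505, 85, -3], [510, 80, 1], [516, 80, 1]]
226 [[465, 77, 1], [470, 75, 2], [475, 64, 15], [481, 64, 14], [486, 64, 14], [492, 63, 14], [498, 74, 1], [504, 75, -1], [509, 71, 3], [515, 72, 2]]
228 [[464, 71, 0], [470, 69, 1], [475, 70, -1], [481, 68, 2], [486, 67, 2], [492, 70, -2], [498, 67, 1], [503, 64, 3], [509, 66, 0], [514, 65, 1]]
230 [[464, 60, 4], [469, 63, -1], [475, 59, 3], [480, 61, 1], [486, 61, 0], [491, 60, 1], [497, 57, 4], [502, 56, 3], [508, 59, 0], [513, 55, 4]]
232 [[463, 53, 3], [469, 58, -3], [474, 54, 1], [480, 54, 1], [485, 53, 0], [491, 51, 2], [497, 55, -3], [502, 50, 2], [507, 51, 1], [513, 52, -1]]
234 [[463, 49, 0], [468, 46, 2], [474, 45, 3], [479, 46, 1], [484, 42, 5], [490, 45, 0], [496, 42, 4], [501, 43, 3], [507, 44, 1], [512, 43, 1]]
```

View pics/side6c.png

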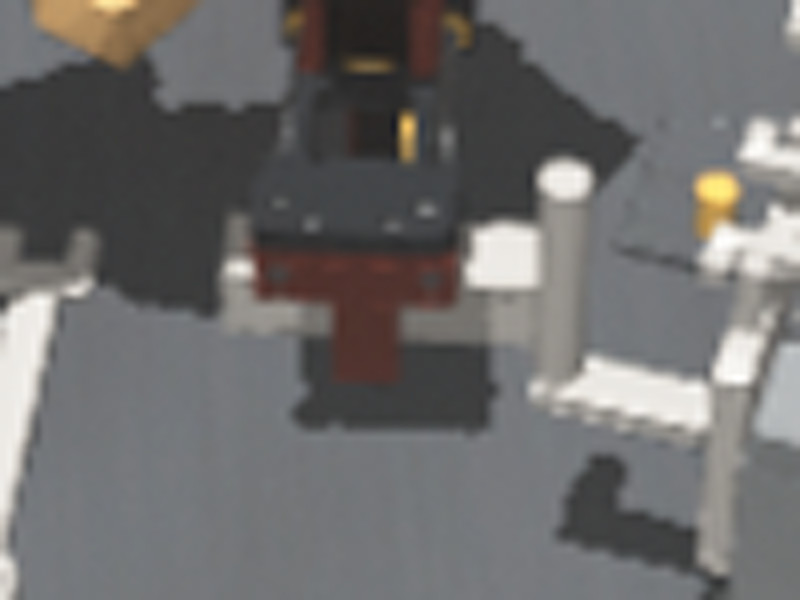

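```bash
python3 -m creep '{"travel":[[0.002,0,0.001],[0.004,0,0.003],[0.004,0,0.003],[0.004,0,0.003],[0.004,0,0.003]],"angular":[[0,0,0],[0,0,0],[0,0,0],[0,0,0],[0,0,0]],"hand":[0.6,0,-1,-1,-1]}'; python3 -m creep '{"travel":[[0,0,0],[0,0,0],[0,0,0],[0,0,0],[0,0,0]],"angular":[[0,0,0],[0,0,0],[0,0,0],[0,0,0],[0,0,0]],"hand":[-1,-1,-1,-1,-1]}';python3 go.py 490.5 105.5 100 -98
```

```text
time: 5.58
tool_pos: [490.3, 101.8, -31.3]
tool_rot: [-2.058, 2.372, -0.003]
ft_force: [-0.2, 0.5, 0.5]
finger_gap: 47.2
time: 6.0
tool_pos: [490.6, 102.4, -31.1]
tool_rot: [-2.058, 2.371, -0.002]
ft_force: [0.3, 1.1, 0.6]
finger_gap: 29.8
t 6.0 pos [490.6 102.4 -31.1] yaw -98.1 F [0.3 1.1 0.6] gap 29.8 q [-0.09  0.54 -0.3   2.1   0.3   0.53 -2.32]
travel [-0.0031, 0.0002, -0.1311] ang [-0.1, 0.0, -0.1]
```

```bash
python3 -m creep '{"travel":[[0,0,-0.010],[0,0,-0.035],[0,0,-0.070],[0,0,-0.108],[0,0,-0.146]],"angular":[[0,0,0],[0,0,0],[0,0,0],[0,0,0],[0,0,0]],"hand":[-1,-1,-1,-1,-1]}'; python3 go.py 466 -283 200 -67
python3 - <<'E'
from h import *
from station import cams
s=cams.snapshot("side"); np.savez("side7.npz",**s);crop(s["image"],240,100,400,220,5,"pics/side7c.png")
E
```

```text
time: 6.42
tool_pos: [488.6, 101.7, 116.2]
tool_rot: [2.059, -2.372, 0.0]
ft_force: [0.7, -0.4, -4.7]
finger_gap: 29.7
t 6.42 pos [488.6 101.7 116.2] yaw -98.1 F [ 0.7 -0.4 -4.7] gap 29.7 q [ 0.    0.31 -0.39  2.02  0.16  0.85 -2.19]
travel [0.3841, -0.0317, -0.0835] ang [0.0, -0.0, -31.1]
```

View pics/side7c.png

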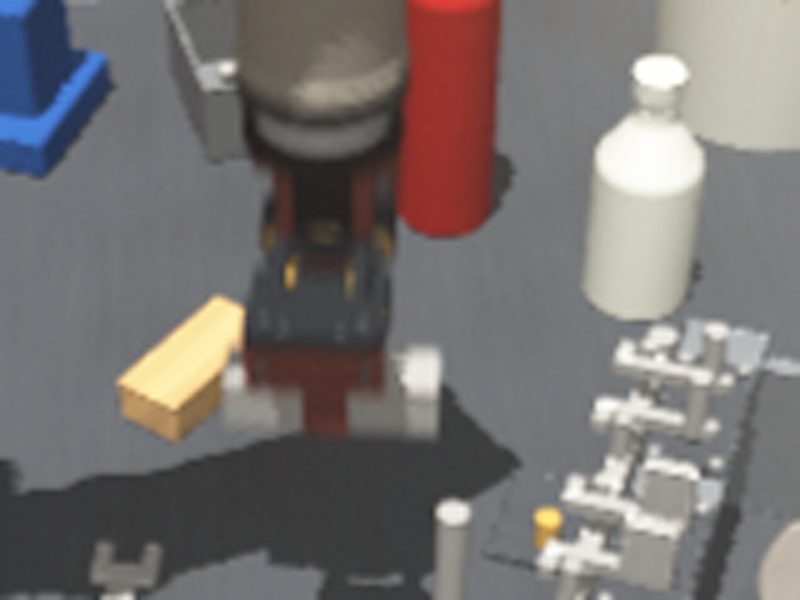

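```bash
python3 -m creep '{"travel":[[0.015,-0.002,-0.030],[0.040,-0.004,-0.060],[0.072,-0.006,-0.084],[0.110,-0.009,-0.090],[0.148,-0.012,-0.090]],"angular":[[0,0,-2],[0,0,-4],[0,0,-7],[0,0,-10],[0,0,-13]],"hand":[-1,-1,-1,-1,-1]}'; python3 go.py 466 -286 200 -67
```

```text
time: 6.88
tool_pos: [483.9, -46.4, 215.8]
tool_rot: [-2.311, 2.113, -0.016]
ft_force: [1.7, -1.4, -4.2]
finger_gap: 30.0
t 6.88 pos [483.9 -46.4 215.8] yaw -84.9 F [ 1.7 -1.4 -4.2] gap 30.0 q [ 0.28  0.15 -0.34  1.95  0.06  1.03 -1.57]
travel [0.2371, 0.0395, 0.0153] ang [-0.8, -0.1, -17.9]
```

```bash
python3 -m creep '{"travel":[[0.038,0.006,0.002],[0.076,0.012,0.004],[0.114,0.018,0.008],[0.152,0.025,0.011],[0.190,0.032,0.015]],"angular":[[0,0,-4],[0,0,-7],[0,0,-11],[0,0,-14],[0,0,-16]],"hand":[-1,-1,-1,-1,-1]}'; python3 go.py 466 -286 110 -67
```

```text
time: 7.3
tool_pos: [467.7, -240.2, 200.2]
tool_rot: [-2.586, 1.768, -0.017]
ft_force: [-0.1, 0.3, -3.7]
finger_gap: 30.2
t 7.3 pos [ 467.7 -240.2  200.2] yaw -68.7 F [-0.1  0.3 -3.7] gap 30.2 q [ 0.56  0.22 -0.23  1.89  0.05  1.02 -0.89]
travel [0.0417, 0.0194, 0.0902] ang [-0.8, -0.2, -1.7]
```

```bash
python3 -m creep '{"travel":[[0.012,0.006,0.020],[0.026,0.012,0.050],[0.037,0.017,0.085],[0.042,0.0195,0.110],[0.042,0.0195,0.116]],"angular":[[-0.8,-0.2,-1],[-0.8,-0.2,-1.7],[-0.8,-0.2,-1.7],[-0.8,-0.2,-1.7],[-0.8,-0.2,-1.7]],"hand":[-1,-1,-1,-1,-1]}'; python3 go.py 466 -286 70 -67
python3 - <<'E'
from h import *
from station import cams
for n in("side","top"):
    s=cams.snapshot(n); np.savez(f"{n}8.npz",**s)
    if n=="side": crop(s["image"],250,260,390,380,5,"pics/side8c.png")
    else: crop(s["image"],370,170,470,260,6,"pics/top8c.png")
E
```

```text
time: 7.72
tool_pos: [461.9, -286.4, 79.8]
tool_rot: [2.615, -1.736, -0.013]
ft_force: [-2.1, 0.2, -4.3]
finger_gap: 29.5
t 7.72 pos [ 461.9 -286.4   79.8] yaw -67.2 F [-2.1  0.2 -4.3] gap 29.5 q [ 0.59  0.41 -0.19  1.95  0.11  0.8  -0.83]
travel [0.0013, -0.004, 0.0097] ang [0.4, 0.3, -0.2]
```

View pics/side8c.png

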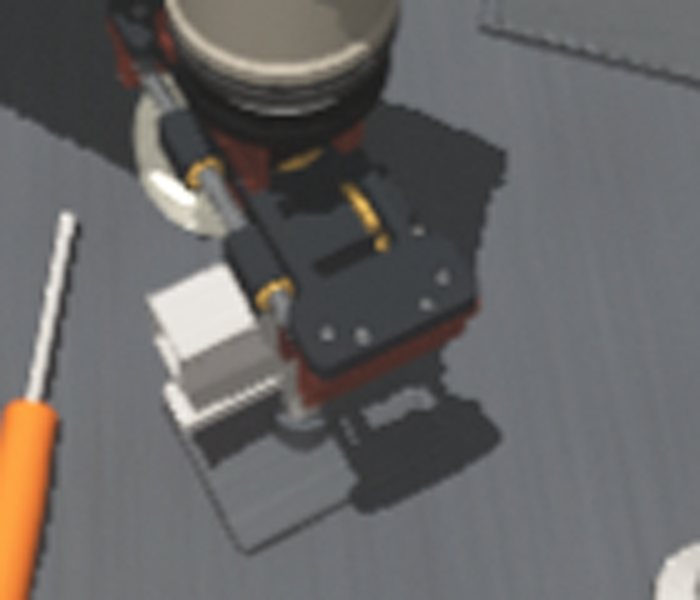

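View pics/top8c.png

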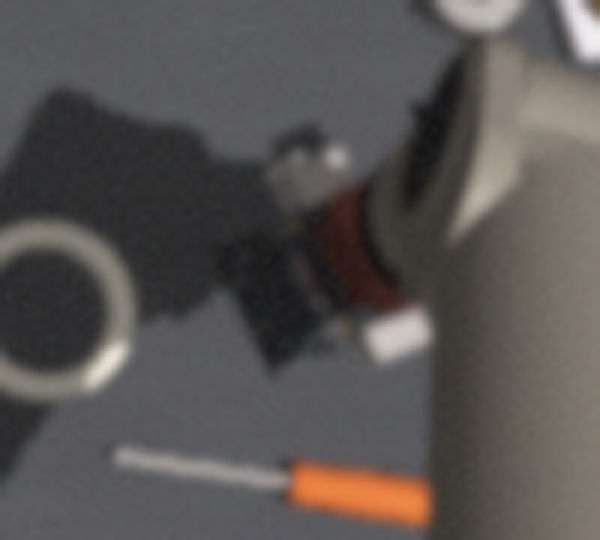

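```bash
python3 - <<'E'
from h import *
a=np.radians(22.9);ex=np.array([np.cos(a),np.sin(a)]);ey=np.array([-np.sin(a),np.cos(a)])
for n,c in(("side",(467.8,-284.8)),("top",(465.4,-280.9))):
    w=cloud(np.load(n+"8.npz")); img=np.load(n+"8.npz")["image"]
    r=w[...,:2]-c; lx=r@ex; ly=r@ey
    v,u=np.mgrid[0:400,0:640]
    for z0,z1,lab in((130,150,"offtop"),(108,130,"offside"),(72,84,"rest")):
        m=(w[...,2]>z0)&(w[...,2]<z1)&(abs(lx)<80)&(abs(ly)<35)&(img.max(-1)>150 if lab=="offtop" else True)
        for half in(-1,1):
            k=m&(lx*half>0)
            if k.sum()>3:print(n,lab,half,k.sum(),"lx",np.round(np.percentile(lx[k],[0,3,50,97,100])),"ly",np.round(np.percentile(ly[k],[0,3,50,97,100])),"z",np.round(np.median(w[...,2][k]),1))
E
python3 go.py
```

```text
side offtop -1 247 lx [-60. -59. -43. -27. -26.] ly [-15. -13.   1.  16.  17.] z 141.5
side offside -1 128 lx [-60. -59. -42. -17. -14.] ly [-23. -21. -13.  12.  14.] z 120.2
side rest -1 183 lx [-60. -59. -38. -11.  -7.] ly [-11. -10.  -5.   6.  10.] z 79.8
top offtop -1 46 lx [-58. -58. -50. -42. -42.] ly [-14. -12.   1.  12.  13.] z 141.2
top offside -1 9 lx [-55. -55. -45.  -8.  -6.] ly [15. 15. 16. 25. 25.] z 119.4
top offside 1 12 lx [ 1. 10. 38. 48. 49.] ly [14. 14. 15. 22. 25.] z 120.2
top rest -1 5 lx [-60. -59. -52. -46. -45.] ly [ 8.  8.  9. 11. 11.] z 81.0
top rest 1 20 lx [34. 36. 55. 60. 60.] ly [-9. -9.  8. 11. 11.] z 78.3
t 7.82 pos [ 464.7 -285.4   83. ] yaw -67.0 F [-0.7  1.1 -2.8] gap 29.7 q [ 0.59  0.4  -0.2   1.95  0.11  0.8  -0.83]
```

```bash
python3 -m creep '{"travel":[[0,-0.001,0.010],[0,-0.001,0.020],[0,-0.001,0.028],[0,-0.001,0.032],[0,-0.001,0.032]],"angular":[[0,0,0],[0,0,0],[0,0,0],[0,0,0],[0,0,0]],"hand":[-1,-1,-1,-1,-1]}'; python3 go.py 466 -286 49 -67
```

```text
time: 8.23
tool_pos: [465.1, -284.4, 50.2]
tool_rot: [2.619, -1.733, -0.009]
ft_force: [0.4, 0.1, -3.5]
finger_gap: 29.8
t 8.23 pos [ 465.1 -284.4   50.2] yaw -67.0 F [ 0.4  0.1 -3.5] gap 29.8 q [ 0.58  0.45 -0.19  1.97  0.12  0.74 -0.85]
travel [0.0019, -0.0002, 0.0012] ang [0.2, 0.2, -0.0]
```

```bash
python3 -m creep '{"travel":[[0.001,0,0.001],[0.001,0,0.002],[0.001,0,0.002]],"angular":[[0.2,0.2,0],[0.2,0.2,0],[0.2,0.2,0]],"hand":[-1,-1,-1]}'; python3 go.py 
python3 - <<'E'
from h import *
from station import cams
s=cams.snapshot("side"); np.savez("side9.npz",**s); crop(s["image"],250,260,390,380,5,"pics/side9c.png")
a=np.radians(22.9);ex=np.array([np.cos(a),np.sin(a)]);ey=np.array([-np.sin(a),np.cos(a)])
w=cloud(s);r=w[...,:2]-(467.8,-284.8); lx=r@ex; ly=r@ey
m=(w[...,2]>104)&(w[...,2]<118)&(lx<-15)&(lx>-80)&(abs(ly)<30)&(s["image"].max(-1)>150)
print(m.sum(),np.percentile(lx[m],[1,99]),np.percentile(ly[m],[1,99]),np.percentile(w[...,2][m],[5,50,95]))
E
```

```text
time: 8.48
tool_pos: [465.8, -285.4, 48.9]
tool_rot: [2.619, -1.734, 0.0]
ft_force: [-1.2, 0.7, 0.2]
finger_gap: 30.0
t 8.48 pos [ 465.8 -285.4   48.9] yaw -67.0 F [-1.2  0.7  0.2] gap 30.0 q [ 0.59  0.45 -0.19  1.97  0.12  0.73 -0.85]
235 [-55.23539145 -22.88932136] [-13.97814011  15.69418422] [107.61050756 110.24235987 112.99443223]
```

View pics/side9c.png

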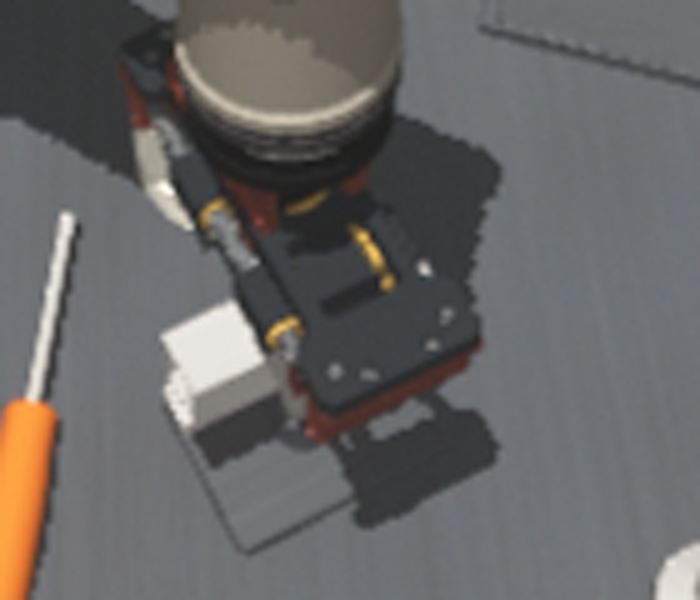

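The offcut sits centred on the rest: its end is at -55 mm, its lateral offset is about 1 mm and its top is at z = 110. I'm releasing it.

```bash
python3 -m creep '{"travel":[[0,0,0],[0,0,0],[0,0,0],[0,0,0],[0,0,0]],"angular":[[0,0,0],[0,0,0],[0,0,0],[0,0,0],[0,0,0]],"hand":[-0.2,0.2,0.6,0.6,0.6]}'; python3 -m creep '{"travel":[[0,0,0],[0,0,-0.010],[0,0,-0.035],[0,0,-0.072],[0,0,-0.110]],"angular":[[0,0,0],[0,0,0],[0,0,0],[0,0,0],[0,0,0]],"hand":[0.8,1,1,1,1]}'; python3 go.py 650 70 240 -112.7
```

```text
time: 8.95
tool_pos: [466.0, -285.5, 49.0]
tool_rot: [2.619, -1.734, 0.001]
ft_force: [1.0, -0.8, 0.3]
finger_gap: 58.3
time: 9.37
tool_pos: [465.0, -284.9, 160.1]
tool_rot: [2.62, -1.734, -0.003]
ft_force: [0.8, 0.2, -0.3]
finger_gap: 87.3
t 9.37 pos [ 465.  -284.9  160.1] yaw -67.0 F [ 0.8  0.2 -0.3] gap 87.3 q [ 0.61  0.31 -0.21  1.88  0.08  0.96 -0.8 ]
travel [-0.2545, -0.3089, -0.0799] ang [0.1, 0.1, 45.7]
```

```bash
python3 - <<'E'
from h import *
from station import cams
s=cams.snapshot("side"); crop(s["image"],250,260,390,380,5,"pics/side10c.png")
w=cloud(s)
m=(w[...,0]>390)&(w[...,0]<550)&(w[...,1]>-360)&(w[...,1]<-210)&(w[...,2]>104)&(w[...,2]<116)
print(m.sum(),cv2.minAreaRect(w[m][:,:2].astype(np.float32)),np.percentile(w[...,2][m],[5,50,95]))
E
python3 go.py 680 85.5 205 -112.7
```

```text
606 ((466.5267639160156, -284.2715148925781), (109.66165161132812, 32.28572082519531), 22.80670166015625) [106.30658144 110.25015079 112.43395495]
t 9.42 pos [ 469.8 -287.2  168.5] yaw -67.0 F [ 2.  -1.   4.5] gap 87.8 q [ 0.61  0.3  -0.21  1.87  0.07  0.97 -0.8 ]
travel [-0.2606, -0.3393, -0.0364] ang [-0.6, -0.3, 45.7]
```

View pics/side10c.png

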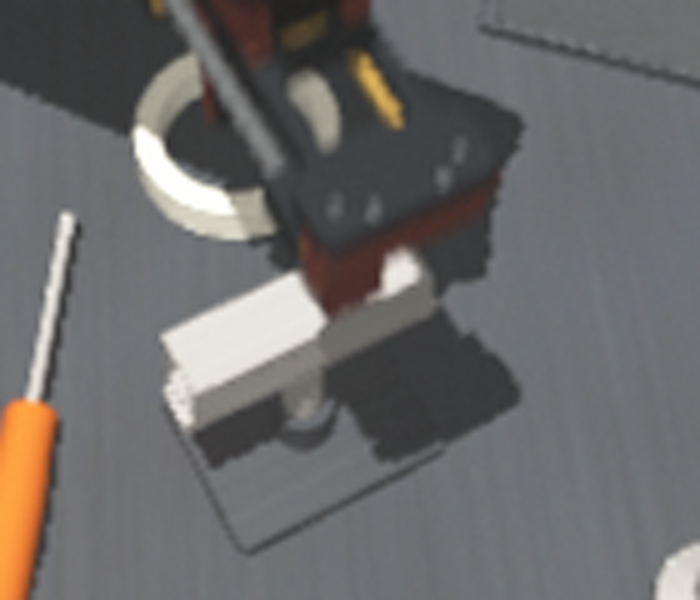

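```bash
python3 -m creep '{"travel":[[-0.015,-0.018,-0.025],[-0.038,-0.050,-0.036],[-0.062,-0.082,-0.040],[-0.086,-0.114,-0.040],[-0.110,-0.146,-0.040]],"angular":[[0,0,3],[0,0,7],[0,0,12],[0,0,17],[0,0,22]],"hand":[1,1,1,1,1]}'; python3 go.py 680 85.5 205 -112.7
```

```text
time: 9.83
tool_pos: [561.9, -127.2, 210.1]
tool_rot: [-2.232, 2.205, -0.02]
ft_force: [-0.2, -0.5, -0.0]
finger_gap: 87.9
t 9.83 pos [ 561.9 -127.2  210.1] yaw -89.3 F [-0.2 -0.5 -0. ] gap 87.9 q [ 0.3   0.3  -0.23  1.77  0.08  1.07 -1.52]
travel [-0.2113, -0.1206, 0.0053] ang [-0.8, -0.2, 23.4]
```

```bash
python3 -m creep '{"travel":[[-0.034,-0.019,0],[-0.068,-0.038,0],[-0.102,-0.057,0],[-0.136,-0.077,0.003],[-0.170,-0.097,0.005]],"angular":[[-0.4,0,5],[-0.8,0,10],[-0.8,-0.2,15],[-0.8,-0.2,19],[-0.8,-0.2,23.4]],"hand":[1,1,1,1,1]}'; python3 go.py 680 85.5 165 -112.7
```

```text
time: 10.25
tool_pos: [657.6, 45.6, 205.9]
tool_rot: [-1.736, 2.618, 0.0]
ft_force: [0.3, -0.4, 0.2]
finger_gap: 87.9
t 10.25 pos [657.6  45.6 205.9] yaw -112.9 F [ 0.3 -0.4  0.2] gap 87.9 q [-0.01  0.45 -0.21  1.56  0.1   1.14 -2.21]
travel [-0.0455, -0.0051, 0.0409] ang [0.0, 0.0, -0.2]
```

```bash
python3 -m creep '{"travel":[[-0.025,-0.003,0],[-0.042,-0.005,0.005],[-0.0455,-0.005,0.020],[-0.0455,-0.005,0.028],[-0.0455,-0.005,0.028]],"angular":[[0,0,0],[0,0,0],[0,0,0],[0,0,0],[0,0,0]],"hand":[1,1,1,1,1]}'; python3 go.py 680 85.5 113 -112.7
python3 - <<'E'
from h import *
from station import cams
s=cams.snapshot("side"); np.savez("side11.npz",**s);crop(s["image"],310,110,450,230,5,"pics/side11c.png")
s=cams.snapshot("top"); np.savez("top11.npz",**s);crop(s["image"],260,90,400,210,5,"pics/top11c.png")
E
```

```text
time: 10.67
tool_pos: [678.2, 84.0, 175.4]
tool_rot: [1.733, -2.615, -0.002]
ft_force: [-0.5, -0.4, -0.1]
finger_gap: 88.1
t 10.67 pos [678.2  84.  175.4] yaw -112.9 F [-0.5 -0.4 -0.1] gap 88.1 q [-0.07  0.51 -0.21  1.53  0.11  1.12 -2.27]
travel [-0.0022, -0.0013, 0.0624] ang [0.2, -0.2, -0.2]
```

View pics/side11c.png

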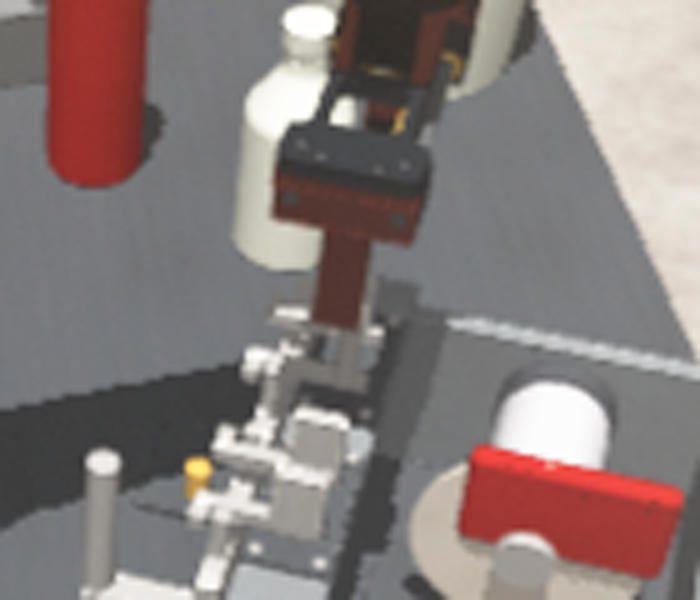

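View pics/top11c.png

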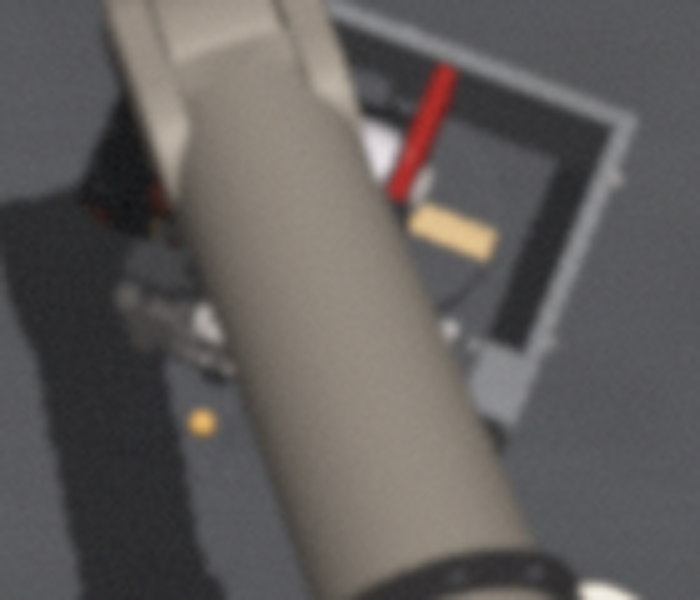

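```bash
python3 - <<'E'
from h import *
w=cloud(np.load("side11.npz"))
# side-cam catch mid
c=np.array([(689.6+674.3)/2,(104.7+69.6)/2]) ; print(c)
a=np.radians(-22.7);ex=np.array([np.cos(a),np.sin(a)]);ey=np.array([-np.sin(a),np.cos(a)])
r=w[...,:2]-c; gx=r@ex; gy=r@ey
m=(w[...,2]>190)&(w[...,2]<245)&(abs(gx)<60)&(gy<0)&(gy>-75)
for z in range(200,250,8):
    k=m&(w[...,2]>=z)&(w[...,2]<z+8)
    if k.sum()>2: print(z,k.sum(),np.round(np.percentile(gx[k],[3,50,97])),np.round(np.median(gy[k]),1))
print(w[...,2][m].min())
E
```

```text
[681.95  87.15]
208 11 [-13.  -3.   7.] -56.1
216 23 [-14.  -2.   7.] -57.7
224 27 [-14.  -5.   7.] -56.9
232 23 [-13.  -3.   8.] -57.8
240 15 [-13.  -2.   7.] -58.2
211.17053182159862
```

```bash
python3 -m creep '{"travel":[[-0.001,-0.003,0.015],[-0.001,-0.003,0.035],[-0.001,-0.003,0.050],[-0.001,-0.003,0.058],[-0.001,-0.003,0.058]],"angular":[[0.2,-0.2,0],[0.2,-0.2,0],[0.2,-0.2,0],[0.2,-0.2,0],[0.2,-0.2,0]],"hand":[1,1,1,1,1]}'; python3 go.py 680 85.5 113 -112.7
python3 - <<'E'
from h import *
from station import cams
s=cams.snapshot("side"); np.savez("side12.npz",**s);crop(s["image"],310,110,450,230,5,"pics/side12c.png")
w=cloud(s)
c=np.array([681.95,87.15])
a=np.radians(-22.7);ex=np.array([np.cos(a),np.sin(a)]);ey=np.array([-np.sin(a),np.cos(a)])
r=w[...,:2]-c; gx=r@ex; gy=r@ey
m=(w[...,2]>145)&(w[...,2]<245)&(abs(gx)<25)&(gy<-50)&(gy>-70)
for z in range(144,200,6):
    k=m&(w[...,2]>=z)&(w[...,2]<z+6)
    if k.sum()>2: print(z,k.sum(),np.round(np.percentile(gx[k],[3,50,97])),np.round(np.median(gy[k]),1))
E
```

```text
time: 11.18
tool_pos: [681.6, 81.6, 118.5]
tool_rot: [-1.731, 2.621, -0.001]
ft_force: [-0.3, -0.3, 0.0]
finger_gap: 87.5
t 11.18 pos [681.6  81.6 118.5] yaw -113.1 F [-0.3 -0.3  0. ] gap 87.5 q [-0.07  0.57 -0.2   1.58  0.13  1.01 -2.29]
travel [-0.003, 0.003, 0.0055] ang [-0.1, 0.0, -0.4]
156 14 [-10.  -0.  10.] -58.2
162 15 [-11.  -3.  11.] -58.2
168 18 [-9.  3. 10.] -58.7
174 15 [-10.  -2.  11.] -58.2
180 15 [-9.  1. 11.] -59.1
186 14 [-9.  2. 11.] -60.4
192 17 [-11.  -1.  10.] -60.9
198 16 [-9.  0. 10.] -61.4
```

View pics/side12c.png

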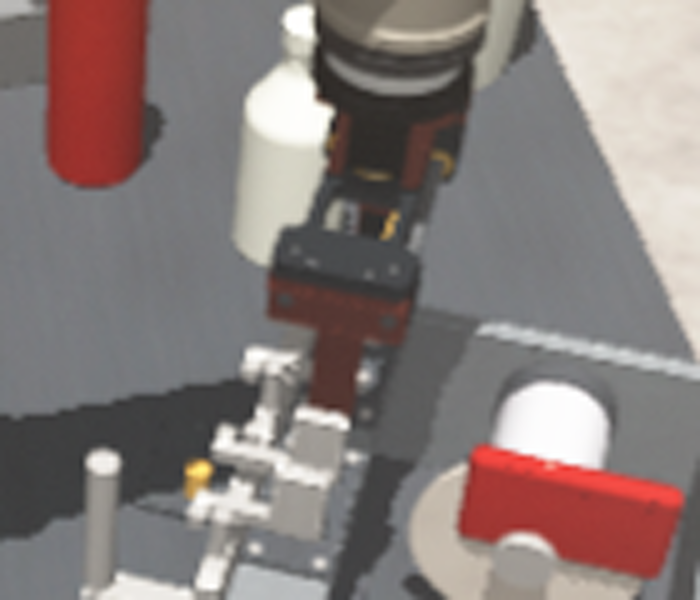

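```bash
for i in 1 2; do python3 -m creep '{"travel":[[-0.001,0,0],[-0.001,0,0],[-0.001,0,0],[-0.001,0,0],[-0.001,0,0]],"angular":[[0,0,0],[0,0,0],[0,0,0],[0,0,0],[0,0,0]],"hand":[-1,-1,-1,-1,-1]}'; done; python3 go.py 680 85.5 113 -112.7
```

```text
time: 11.65
tool_pos: [683.1, 83.2, 120.4]
tool_rot: [-1.73, 2.618, -0.002]
ft_force: [0.4, 1.5, 1.7]
finger_gap: 57.7
time: 12.07
tool_pos: [684.9, 87.4, 120.9]
tool_rot: [-1.729, 2.612, 0.0]
ft_force: [3.5, 4.7, 2.2]
finger_gap: 24.8
t 12.07 pos [684.9  87.4 120.9] yaw -113.0 F [3.5 4.7 2.2] gap 24.8 q [-0.07  0.57 -0.21  1.57  0.13  1.01 -2.29]
travel [0.0038, 0.0038, 0.0079] ang [-0.3, 0.4, -0.3]
```

```bash
python3 -m creep '{"travel":[[0,0,0],[0,0,0],[0,0,0]],"angular":[[0,0,0],[0,0,0],[0,0,0]],"hand":[-1,-1,-1]}'; python3 - <<'E'
from h import *
from station import cams
s=cams.snapshot("side"); np.savez("side13.npz",**s);crop(s["image"],320,130,420,220,8,"pics/side13c.png")
s=cams.snapshot("top"); np.savez("top13.npz",**s);crop(s["image"],270,110,370,190,8,"pics/top13c.png")
E
python3 go.py
```

```text
time: 12.32
tool_pos: [684.9, 87.5, 121.0]
tool_rot: [-1.729, 2.612, 0.0]
ft_force: [1.6, 1.5, 0.3]
finger_gap: 24.1
t 12.42 pos [684.9  87.5 121. ] yaw -113.0 F [1.1 1.5 0.4] gap 24.2 q [-0.07  0.57 -0.21  1.57  0.13  1.01 -2.29]
```

View pics/side13c.png

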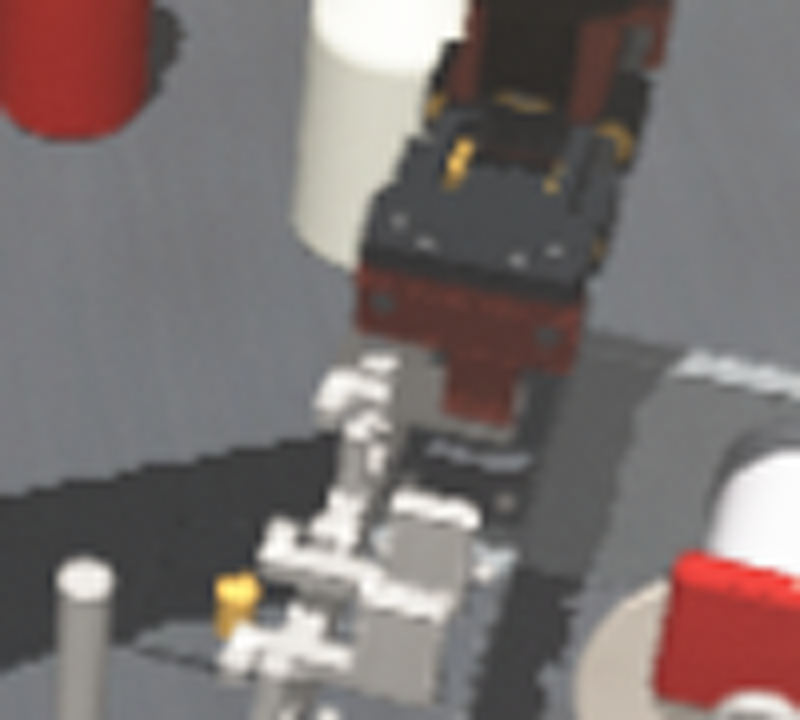

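```bash
python3 -m creep '{"travel":[[0,0,0],[0,0,0],[0,0,-0.003],[0,0,-0.020],[0,0,-0.045]],"angular":[[0,0,0],[0,0,0],[0,0,0],[0,0,0],[0,0,0]],"hand":[1,1,1,1,1]}';  python3 go.py 641.7 -13.7 165 -112.7
```

```text
time: 12.83
tool_pos: [682.5, 86.2, 163.9]
tool_rot: [-1.731, 2.617, 0.003]
ft_force: [-0.3, -0.1, -0.5]
finger_gap: 53.9
t 12.83 pos [682.5  86.2 163.9] yaw -113.0 F [-0.3 -0.1 -0.5] gap 53.9 q [-0.07  0.53 -0.21  1.53  0.11  1.09 -2.28]
travel [0.1079, -0.0015, -0.0016] ang [-0.0, 0.2, -0.3]
```

```bash
python3 -m creep '{"travel":[[0.018,0,-0.010],[0.045,0,-0.015],[0.080,-0.001,-0.010],[0.104,-0.001,-0.003],[0.108,-0.0015,-0.003]],"angular":[[0,0.2,-0.3],[0,0.2,-0.3],[0,0.2,-0.3],[0,0.2,-0.3],[0,0.2,-0.3]],"hand":[1,1,1,1,1]}';  python3 go.py 641.7 -13.7 117 -112.7
python3 - <<'E'
from h import *
from station import cams
s=cams.snapshot("side"); np.savez("side14.npz",**s);crop(s["image"],310,130,430,220,6,"pics/side14c.png")
w=cloud(s)
c=np.array([(647.7+631.2)/2,(4.1-34.2)/2]);print(c)
a=np.radians(-22.7);ex=np.array([np.cos(a),np.sin(a)]);ey=np.array([-np.sin(a),np.cos(a)])
r=w[...,:2]-c; gx=r@ex; gy=r@ey
m=(abs(gx)<35)&(gy<-48)&(gy>-75)
for z in range(180,250,6):
    k=m&(w[...,2]>=z)&(w[...,2]<z+6)
    if k.sum()>2: print(z,k.sum(),np.round(np.percentile(gx[k],[3,50,97])),np.round(np.median(gy[k]),1))
c=np.array([681.95,87.15]);r=w[...,:2]-c; gx=r@ex; gy=r@ey
m=(abs(gx)<15)&(abs(gy)<45)&(w[...,2]>170)&(w[...,2]<190);print(m.sum(),np.percentile(gy[m],[2,25,50,75,98]))
E
python3 go.py
```

```text
time: 13.25
tool_pos: [639.2, -20.9, 165.5]
tool_rot: [1.729, -2.619, 0.002]
ft_force: [0.1, -1.6, -0.4]
finger_gap: 86.3
t 13.25 pos [639.2 -20.9 165.5] yaw -113.1 F [ 0.1 -1.6 -0.4] gap 86.3 q [ 0.08  0.45 -0.19  1.66  0.1   1.05 -2.12]
travel [-0.0078, 0.0004, 0.0485] ang [0.1, -0.2, -0.4]
[639.45 -15.05]
198 6 [-9. -0.  9.] -56.6
204 19 [-10.   1.  11.] -57.2
210 21 [-9. -1. 11.] -57.2
216 16 [-10.   1.  11.] -57.2
222 19 [-10.   0.  12.] -58.1
228 20 [-8.  4. 12.] -58.8
234 19 [-10.  -1.   9.] -58.5
240 16 [-10.   0.  11.] -60.2
246 23 [-10.   1.  11.] -60.8
t 13.3 pos [640.1 -18.9 166. ] yaw -113.1 F [-0.7 -0.1 -0.7] gap 87.0 q [ 0.07  0.45 -0.2   1.65  0.1   1.05 -2.12]Traceback (most recent call last):
  File "<stdin>", line 13, in <module>
    return _quantile_unchecked(
        a, q, axis, out, overwrite_input, method, keepdims, weights)
    return _ureduce(a,
                    func=_quantile_ureduce_func,
    ...<5 lines>...
                    overwrite_input=overwrite_input,
                    method=method)
    r = func(a, **kwargs)
    result = _quantile(arr,
                       quantiles=q,
    ...<2 lines>...
                       out=out,
                       weights=wgt)
    slices_having_nans = np.isnan(arr[-1, ...])
                                  ~~~^^^^^^^^^
IndexError: index -1 is out of bounds for axis 0 with size 0
```

View pics/side14c.png

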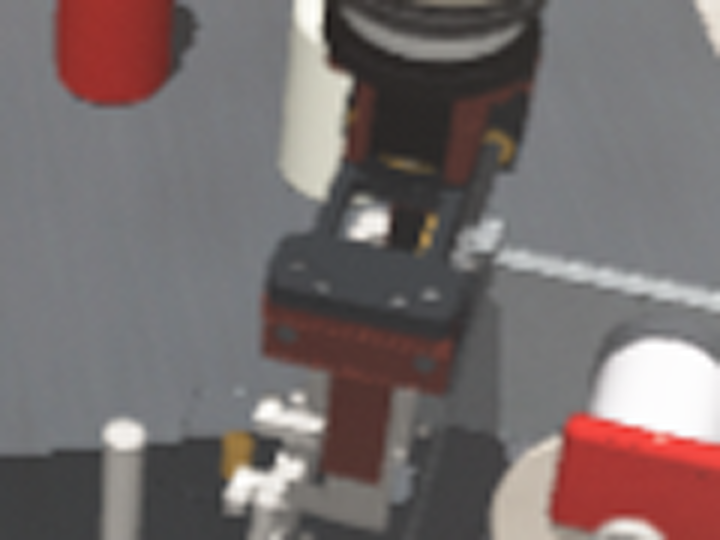

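```bash
python3 -m creep '{"travel":[[-0.005,0,0.010],[-0.0055,0,0.025],[-0.0055,0,0.040],[-0.0055,0,0.047],[-0.0055,0,0.047]],"angular":[[0,0,-0.3],[0,0,-0.3],[0,0,-0.3],[0,0,-0.3],[0,0,-0.3]],"hand":[1,1,1,1,1]}';  python3 go.py 641.7 -13.7 118 -112.7
```

```text
time: 13.72
tool_pos: [641.1, -12.0, 116.7]
tool_rot: [1.74, -2.61, -0.003]
ft_force: [0.3, -0.2, -0.8]
finger_gap: 88.1
t 13.72 pos [641.1 -12.  116.7] yaw -112.6 F [ 0.3 -0.2 -0.8] gap 88.1 q [ 0.06  0.5  -0.19  1.69  0.11  0.96 -2.14]
travel [0.0013, -0.0012, -0.0013] ang [0.2, -0.2, 0.1]
```

```bash
for i in 1 2 ; do python3 -m creep '{"travel":[[0.001,0,0],[0.001,0,0],[0.001,0,0],[0.001,0,0],[0.001,0,0]],"angular":[[0,0,0],[0,0,0],[0,0,0],[0,0,0],[0,0,0]],"hand":[-1,-1,-1,-1,-1]}'; done; python3 -m creep '{"travel":[[0,0,0],[0,0,0],[0,0,0]],"angular":[[0,0,0],[0,0,0],[0,0,0]],"hand":[-1,-1,-1]}'
```

```text
time: 14.13
tool_pos: [641.2, -12.9, 117.4]
tool_rot: [1.74, -2.611, -0.002]
ft_force: [0.4, -0.1, 0.2]
finger_gap: 58.3
time: 14.55
tool_pos: [641.0, -13.8, 117.9]
tool_rot: [1.74, -2.612, -0.001]
ft_force: [-4.1, 0.6, 11.8]
finger_gap: 25.1
time: 14.8
tool_pos: [641.0, -13.8, 118.0]
tool_rot: [1.74, -2.612, -0.001]
ft_force: [-0.6, 1.0, 3.0]
finger_gap: 24.9
```

```bash
python3 -m creep '{"travel":[[0,0,0],[0,0,0],[0,0,-0.005],[0,0,-0.030],[0,0,-0.065]],"angular":[[0,0,0],[0,0,0],[0,0,0],[0,0,0],[0,0,0]],"hand":[1,1,1,1,1]}';  python3 go.py 537 -23.5 185 -22.7
```

```text
time: 15.22
tool_pos: [638.8, -14.0, 180.7]
tool_rot: [1.737, -2.607, -0.007]
ft_force: [1.2, 0.1, -0.1]
finger_gap: 54.9
t 15.22 pos [638.8 -14.  180.7] yaw -112.6 F [ 1.2  0.1 -0.1] gap 54.9 q [ 0.07  0.44 -0.2   1.63  0.1   1.09 -2.12]
travel [0.048, 0.0903, -0.0033] ang [0.6, 0.2, -89.9]
```

```bash
python3 -m creep '{"travel":[[0.008,0.015,-0.010],[0.018,0.035,-0.015],[0.030,0.055,-0.015],[0.040,0.075,-0.015],[0.048,0.090,-0.015]],"angular":[[0,0,-7],[0,0,-14],[0,0,-21],[0,0,-28],[0,0,-35]],"hand":[0.3,0.3,0.3,0.3,0.3]}';  python3 go.py 537 -23.5 190 -22.7
python3 - <<'E'
from h import *
from station import cams
s=cams.snapshot("side"); np.savez("side15.npz",**s);crop(s["image"],300,130,420,240,6,"pics/side15c.png")
w=cloud(s)
for c in ([681.95,87.15],[639.45,-15.05]):
    a=np.radians(-22.7);ex=np.array([np.cos(a),np.sin(a)]);ey=np.array([-np.sin(a),np.cos(a)])
    r=w[...,:2]-np.array(c); gx=r@ex; gy=r@ey
    m=(abs(gx)<16)&(abs(gy)<45)&(w[...,2]>173)&(w[...,2]<190)
    if m.sum():print(m.sum(),np.round(np.percentile(gy[m],[2,25,50,75,98])))
E
```

```text
time: 15.63
tool_pos: [535.8, -23.9, 197.1]
tool_rot: [2.448, -1.957, -0.01]
ft_force: [0.5, -0.5, 0.6]
finger_gap: 57.0
t 15.63 pos [535.8 -23.9 197.1] yaw -77.3 F [ 0.5 -0.5  0.6] gap 57.0 q [ 0.21  0.27 -0.33  1.85  0.1   1.05 -1.52]
travel [-0.0001, -0.0013, 0.0071] ang [0.5, 0.3, -54.6]
39 [-14. -11.  -5.   6.  10.]
104 [-12. -10.   1.   8.  13.]
```

View pics/side15c.png

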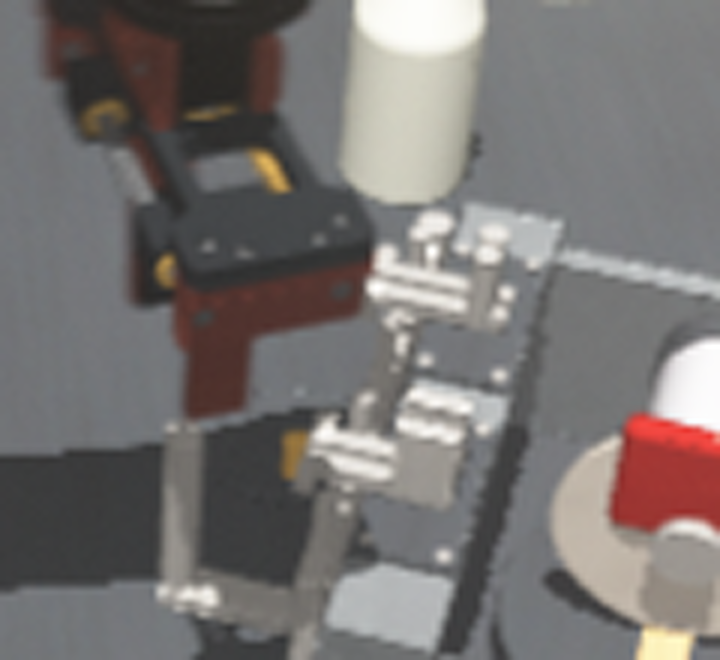

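```bash
python3 -m creep '{"travel":[[0,-0.001,0.020],[0,-0.001,0.045],[0,-0.001,0.068],[0,-0.001,0.083],[0,-0.001,0.086]],"angular":[[0.5,0.3,0],[0.5,0.3,0],[0.5,0.3,0],[0.5,0.3,0],[0.5,0.3,0]],"hand":[0.3,0.3,0.3,0.3,0.3]}';  python3 go.py 537 -23.5 110 -77
python3 - <<'E'
from h import *
from station import cams
s=cams.snapshot("side"); np.savez("side16.npz",**s);crop(s["image"],290,150,410,260,6,"pics/side16c.png")
E
```

```text
time: 16.1
tool_pos: [531.6, -24.5, 108.6]
tool_rot: [2.453, -1.949, -0.002]
ft_force: [-0.2, 0.1, -0.2]
finger_gap: 57.4
t 16.1 pos [531.6 -24.5 108.6] yaw -76.9 F [-0.2  0.1 -0.2] gap 57.4 q [ 0.19  0.36 -0.32  1.95  0.16  0.86 -1.56]
travel [0.0002, -0.0055, -0.0014] ang [0.5, -0.2, 0.1]
```

View pics/side16c.png

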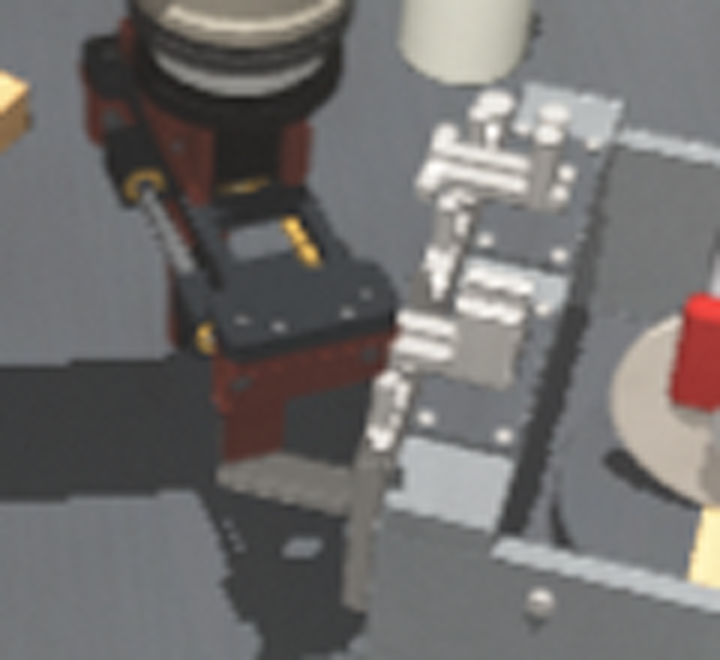

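```bash
python3 -m creep '{"travel":[[0,-0.005,0],[0,-0.005,0],[0,-0.005,0],[0,-0.005,0],[0,-0.005,0]],"angular":[[0,0,0],[0,0,0],[0,0,0],[0,0,0],[0,0,0]],"hand":[0.3,-1,-1,-1,-1]}';python3 -m creep '{"travel":[[0,0,0],[0,0,0],[0,0,0],[0,0,0]],"angular":[[0,0,0],[0,0,0],[0,0,0],[0,0,0]],"hand":[-1,-1,-1,-1]}';  python3 go.py 537 -23.5 110 -77
```

```text
time: 16.57
tool_pos: [537.5, -23.3, 110.1]
tool_rot: [2.454, -1.95, 0.0]
ft_force: [0.4, 1.1, -0.6]
finger_gap: 33.7
time: 16.9
tool_pos: [537.4, -23.7, 110.3]
tool_rot: [2.453, -1.95, 0.0]
ft_force: [-1.0, -0.8, 3.7]
finger_gap: 15.7
t 16.9 pos [537.4 -23.7 110.3] yaw -77.0 F [-1.  -0.8  3.7] gap 15.7 q [ 0.19  0.37 -0.32  1.94  0.16  0.87 -1.56]
travel [-0.0003, 0.0004, 0.0003] ang [0.3, -0.3, 0.0]
```

```bash
cat > way.py <<'E'
import numpy as np,sys
from station import status
from scipy.spatial.transform import Rotation as R
a=np.radians(-22.7);G=np.array([[np.cos(a),-np.sin(a)],[np.sin(a),np.cos(a)]])
P0=np.array([537.4,-23.7]); H=P0-G@[-55,-220]
s=status.state();Rc=R.from_rotvec(s["tool_rot"])
r=s["tool_pos"][:2]-H; g=G.T@r; th=np.arctan2(-220,-55)-np.arctan2(g[1],g[0]); print("theta now",round(float(th),3),"radius",round(float(np.hypot(*r)),1),"t",round(s["time"],2),"F",np.round(s["ft_force"],1),"gap",round(s["finger_gap"],1),"pos",np.round(s["tool_pos"],1))
for t in map(float,sys.argv[1:]):
    c,n=np.cos(t),np.sin(t); q=H+G@np.array([c*-55+n*-220,-n*-55+c*-220])
    print(t,np.round(q),np.round(Rc.inv().apply([*(q-s["tool_pos"][:2]),110-s["tool_pos"][2]])/1000,4))
E
python3 way.py .06 .14 .22 .30 .38 .46 .6 .8 1 1.2 1.4; python3 - <<'E'
E
```

```text
theta now -0.0 radius 226.8 t 16.9 F [-1.  -0.8  3.7] gap 15.7 pos [537.4 -23.7 110.3]
0.06 [527. -15.] [-0.0107  0.0085  0.0003]
0.14 [513.  -3.] [-0.0256  0.0188  0.0003]
0.22 [501.  10.] [-0.0413  0.0278  0.0003]
0.3 [490.  25.] [-0.0577  0.0356  0.0003]
0.38 [480.  40.] [-0.0747  0.042   0.0002]
0.46 [471.  55.] [-0.0921  0.047   0.0002]
0.6 [458.  85.] [-0.1234  0.0525  0.    ]
0.8 [448. 129.] [-0.1686  0.0526 -0.0002]
1.0 [447. 174.] [-0.213   0.0437 -0.0005]
1.2 [455. 219.] [-0.2548  0.0261 -0.0008]
1.4 [471. 261.] [-0.2922  0.0006 -0.0011]
```

```bash
python3 -m creep '{"travel":[[-0.004,0.003,0],[-0.011,0.0085,0],[-0.018,0.0135,0],[-0.0256,0.0188,0],[-0.033,0.023,0]],"angular":[[0,0,0],[0,0,0],[0,0,0],[0,0,0],[0,0,0]],"hand":[-1,-1,-1,-1,-1]}';python3 way.py .22 .3 .38 .46 .6 
```

```text
time: 17.32
tool_pos: [506.2, 3.6, 110.3]
tool_rot: [2.452, -1.949, -0.0]
ft_force: [-1.4, -4.0, 3.2]
finger_gap: 15.5
theta now 0.183 radius 227.3 t 17.32 F [-1.4 -4.   3.2] gap 15.5 pos [506.2   3.6 110.3]
0.22 [501.  10.] [-0.0076  0.0035  0.0003]
0.3 [490.  25.] [-0.024   0.0113  0.0002]
0.38 [480.  40.] [-0.041   0.0177  0.0002]
0.46 [471.  55.] [-0.0584  0.0227  0.0001]
0.6 [458.  85.] [-0.0897  0.0282  0.    ]
```

```bash
python3 -m creep '{"travel":[[-0.0076,0.0035,0],[-0.016,0.0075,0],[-0.024,0.0113,0],[-0.0325,0.0147,0],[-0.041,0.0177,0]],"angular":[[0,0,0.5],[0,0,1],[0,0,2],[0,0,3],[0,0,4]],"hand":[-1,-1,-1,-1,-1]}';python3 way.py .46 .54 .62 .70 .78 
python3 - <<'E'
from h import *
from station import cams
s=cams.snapshot("side"); np.savez("side17.npz",**s);crop(s["image"],270,130,430,260,5,"pics/side17c.png")
E
```

```text
time: 17.73
tool_pos: [478.2, 39.9, 110.3]
tool_rot: [2.38, -2.034, -0.0]
ft_force: [-1.9, -2.9, 4.6]
finger_gap: 15.8
theta now 0.385 radius 227.9 t 17.73 F [-1.9 -2.9  4.6] gap 15.8 pos [478.2  39.9 110.3]
0.46 [471.  55.] [-0.0164  0.0049  0.0002]
0.54 [463.  72.] [-0.0339  0.0098  0.0001]
0.62 [457.  89.] [-0.0517  0.0132  0.    ]
0.7 [452. 106.] [-0.0697  0.0153 -0.0001]
0.78 [449. 124.] [-0.0878  0.0159 -0.0002]
```

View pics/side17c.png

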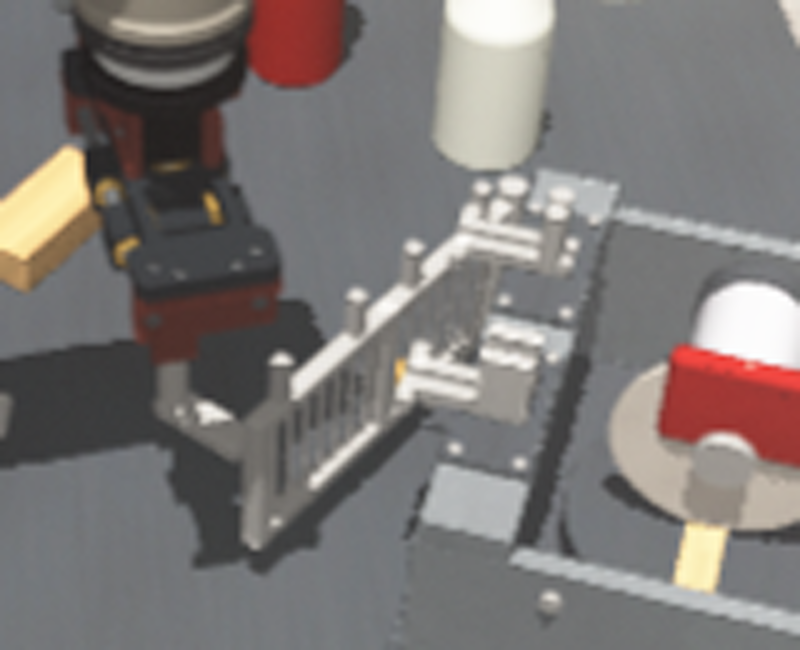

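```bash
python3 -m creep '{"travel":[[-0.0164,0.0049,0],[-0.0339,0.0098,0],[-0.0517,0.0132,0],[-0.0697,0.0153,0],[-0.0878,0.0159,0]],"angular":[[0,0,1],[0,0,2],[0,0,3],[0,0,4],[0,0,6]],"hand":[-1,-1,-1,-1,-1]}';python3 way.py .8 .88 .96 1.04 1.12 1.2
```

```text
time: 18.2
tool_pos: [446.0, 125.5, 110.2]
tool_rot: [2.267, -2.156, -0.001]
ft_force: [-2.8, -3.5, 7.4]
finger_gap: 15.6
theta now 0.787 radius 229.4 t 18.2 F [-2.8 -3.5  7.4] gap 15.6 pos [446.  125.5 110.2]
0.8 [448. 129.] [-0.0031 -0.0024  0.0002]
0.88 [447. 147.] [-0.0212 -0.0016  0.    ]
0.96 [446. 165.] [-0.0393 -0.0024 -0.0002]
1.04 [448. 183.] [-0.0573 -0.0045 -0.0003]
1.12 [450. 201.] [-0.0751 -0.0081 -0.0005]
1.2 [455. 219.] [-0.0925 -0.0132 -0.0007]
```

```bash
python3 -m creep '{"travel":[[-0.013,-0.001,0],[-0.030,-0.001,0],[-0.047,-0.002,0],[-0.064,-0.005,0],[-0.081,-0.009,0]],"angular":[[0,0,1],[0,0,2],[0,0,3],[0,0,4],[0,0,6]],"hand":[-1,-1,-1,-1,-1]}';python3 way.py 1.2 1.25 1.3 1.35 1.4
```

```text
time: 18.62
tool_pos: [448.0, 209.2, 110.1]
tool_rot: [2.15, -2.27, -0.003]
ft_force: [-7.3, -1.5, 12.5]
finger_gap: 15.4
theta now 1.153 radius 230.8 t 18.62 F [-7.3 -1.5 12.5] gap 15.4 pos [448.  209.2 110.1]
1.2 [455. 219.] [-0.0097 -0.006  -0.    ]
1.25 [458. 229.] [-0.0207 -0.0087 -0.0002]
1.3 [462. 240.] [-0.0316 -0.0119 -0.0003]
1.35 [466. 251.] [-0.0423 -0.0157 -0.0005]
1.4 [471. 261.] [-0.0527 -0.0201 -0.0006]
```

```bash
python3 -m creep '{"travel":[[-0.008,-0.005,0],[-0.019,-0.009,-0.0005],[-0.030,-0.012,-0.001],[-0.041,-0.016,-0.001],[-0.050,-0.020,-0.001]],"angular":[[0,0,1],[0,0,2],[0,0,3],[0,0,3],[0,0,3]],"hand":[-1,-1,-1,-1,-1]}';python3 way.py 1.4
```

```text
time: 19.03
tool_pos: [466.5, 261.6, 110.3]
tool_rot: [2.091, -2.321, -0.009]
ft_force: [-10.7, 1.9, 7.4]
finger_gap: 15.6
theta now -4.889 radius 231.0 t 19.03 F [-10.7   1.9   7.4] gap 15.6 pos [466.5 261.6 110.3]
1.4 [471. 261.] [ 0.0003 -0.0045  0.0002]
```

```bash
python3 -m creep '{"travel":[[0,-0.002,0],[0,-0.004,0],[0,-0.004,0],[0,-0.004,0],[0,-0.004,0]],"angular":[[0,0,0],[0,0,0],[0,0,0],[0,0,0],[0,0,0]],"hand":[-1,-1,-1,-1,-1]}';python3 way.py 1.4
python3 - <<'E'
from h import *
from station import cams
s=cams.snapshot("side"); np.savez("side18.npz",**s);cv2.imwrite("pics/side18.png",s["image"]);crop(s["image"],270,100,430,230,5,"pics/side18c.png")
w=cloud(s)
m=(w[...,0]>390)&(w[...,0]<550)&(w[...,1]>-360)&(w[...,1]<-210)&(w[...,2]>104)&(w[...,2]<116)
print("offcut",m.sum(),cv2.minAreaRect(w[m][:,:2].astype(np.float32)))
s=cams.snapshot("top"); np.savez("top18.npz",**s);crop(s["image"],200,90,360,220,5,"pics/top18c.png")
for n in("side","top"):
  w=cloud(np.load(n+"18.npz"))
  m=(w[...,0]>440)&(w[...,0]<680)&(w[...,1]>120)&(w[...,1]<240)&(w[...,2]>117)&(w[...,2]<131)
  if m.sum()>5:
    p=w[m][:,:2].astype(np.float32); l=cv2.fitLine(p,cv2.DIST_HUBER,0,.01,.01).ravel(); print(n,m.sum(),l,cv2.minAreaRect(p), "ang from closed deg", (67.3-np.degrees(np.arctan2(l[1],l[0])))%180)
E
python3 way.py
```

```text
time: 19.45
tool_pos: [467.3, 263.7, 110.3]
tool_rot: [2.094, -2.317, -0.015]
ft_force: [-8.5, 2.9, 4.7]
finger_gap: 15.5
theta now -4.879 radius 231.3 t 19.45 F [-8.5  2.9  4.7] gap 15.5 pos [467.3 263.7 110.3]
1.4 [471. 261.] [ 0.0025 -0.0039  0.0002]
offcut 786 ((466.9309997558594, -283.8710632324219), (111.18592834472656, 32.5352668762207), 22.429380416870117)
side 387 [ 9.7226101e-01 -2.3389865e-01  5.6011182e+02  1.8110844e+02] ((567.1929321289062, 182.05470275878906), (24.53955841064453, 227.53892517089844), 78.9410400390625) ang from closed deg 80.82671
top 187 [ 9.6996790e-01 -2.4323285e-01  5.9158807e+02  1.7871915e+02] ((600.5703735351562, 181.88978576660156), (53.331546783447266, 177.38914489746094), 65.17015838623047) ang from closed deg 81.377426
theta now -4.88 radius 231.3 t 19.55 F [-8.3  2.9  4.7] gap 15.8 pos [467.2 263.6 110.3]
```

View pics/side18.png

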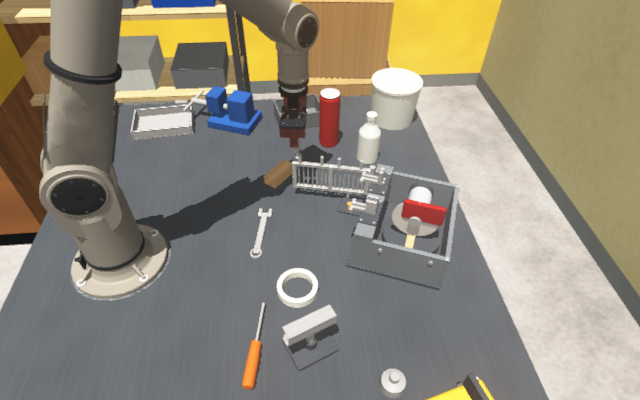

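View pics/side18c.png

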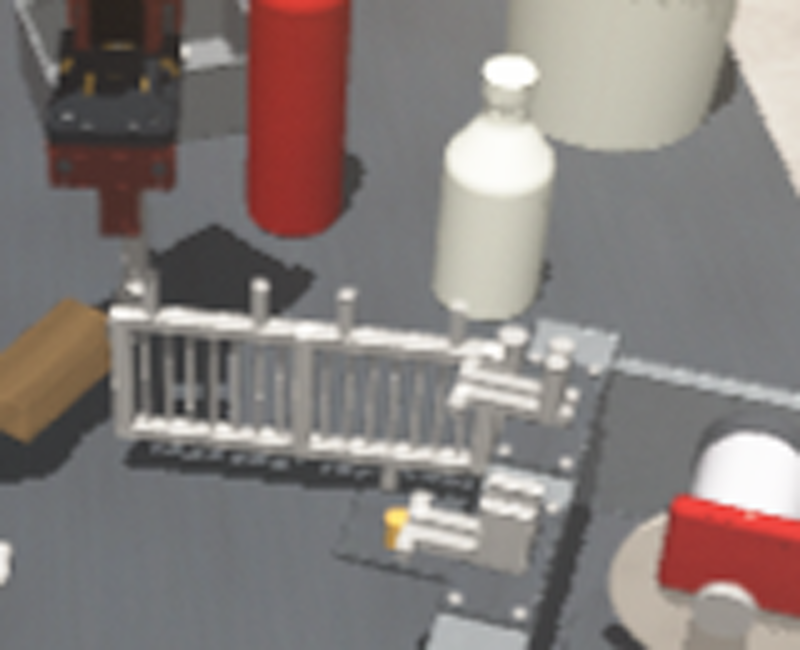

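```bash
python3 -m creep '{"travel":[[0,0,0],[0,0,0],[0,0,0],[0,0,0]],"angular":[[0,0,0],[0,0,0],[0,0,0],[0,0,0]],"hand":[-1,-1,-1,-1]}'; python3 - <<'E'
from station import status,close_job
s=status.state();print(abs(s["joint_vel"]).max(),s["finger_gap"],s["ft_force"]);print(close_job())
E
```

```text
time: 19.88
tool_pos: [467.1, 263.6, 110.3]
tool_rot: [2.094, -2.317, -0.015]
ft_force: [-0.6, -1.0, 1.6]
finger_gap: 15.4
0.00523873359756437 15.403577511519183 [-0.56685188 -0.95661774  1.63131066]
the job is handed in; nothing more can be done
None
```

The offcut is on the rest, both catches are squeezed in with the round one first, and the gate is held open at about 81° by its post. I handed the job in at about 20 s; it gives no verdict, so these are my own last checks.

- **Offcut:** the last camera check put it about 1 mm from the bar's centre, within 1° of its length and level. It was let go.
- **Catches:** the fingers closed to 24 mm on the round pins and 25 mm on the flat tabs, against 26 mm for fully in. The picture taken after both squeezes showed both pairs in and symmetric.
- **Gate:** the side and top cameras gave 81° and the arm position about 80°. The fingers were still closed on the post at a 15.4 mm opening (the post is 16 mm), and the arm was still.
- **Bystanders:** none looked moved in the final picture; I did not measure them.

**What disagreed:**
- **Tool height:** the fingertips were about 36–38 mm higher than the reported tool position. A first close over the offcut shut past 30 mm without gripping it. I allowed for the difference after that.
- **Cameras:** the two differed by about 4 mm sideways, so I used their average or checked positions against the fingers.
- **Force before handing in:** just before the last four rows the wrist read about 9 N of side load, which dropped to about 2 N by handing in.

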